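Sort the returned paste jars by weight and close the ward box

TASK

Four look-alike jars of zinc paste have come back from the ward on the tray: two are still full and two are empty, and only their weight tells which. Set the two full ones upright in the two bays of the ward box and leave the empties standing on the tray; then put the cover on the box: hook its far edge under the metal lip, swing its near edge down and leave it lying flat and square on the rim. Set things down rather than dropping them, tip no jar over, and do not shift the other things on the counter.

Things in the scene. Friction and masses are not known exactly. Their poses are not given: they have to be found in the camera images.
- jar_a_mid (a point): one of four outwardly identical white screw-cap jars, body 62 mm and cap (top 22 mm) 65 mm in diameter, 84 mm tall; this point is on its axis, 42 mm above its underside. Starts upright on the tray. Any two of the four are full of stiff paste, 0.35 to 0.45 kg; the other two are empty, about 0.08 kg. The letter does not tell which.
- jar_b_mid (a point): one of four outwardly identical white screw-cap jars, body 62 mm and cap (top 22 mm) 65 mm in diameter, 84 mm tall; this point is on its axis, 42 mm above its underside. Starts upright on the tray. Any two of the four are full of stiff paste, 0.35 to 0.45 kg; the other two are empty, about 0.08 kg. The letter does not tell which.
- jar_c_mid (a point): one of four outwardly identical white screw-cap jars, body 62 mm and cap (top 22 mm) 65 mm in diameter, 84 mm tall; this point is on its axis, 42 mm above its underside. Starts upright on the tray. Any two of the four are full of stiff paste, 0.35 to 0.45 kg; the other two are empty, about 0.08 kg. The letter does not tell which.
- jar_d_mid (a point): one of four outwardly identical white screw-cap jars, body 62 mm and cap (top 22 mm) 65 mm in diameter, 84 mm tall; this point is on its axis, 42 mm above its underside. Starts upright on the tray. Any two of the four are full of stiff paste, 0.35 to 0.45 kg; the other two are empty, about 0.08 kg. The letter does not tell which.
- tray: shallow grey returns tray, fixed to the counter, 210 mm (its x) by 250 mm (its y), rim 14 mm high, floor 4 mm thick; origin at the centre of its underside. The jars stand on it in two rows of two, about 90 mm apart along x and 115 mm along y.
- ward_box: open-topped grey box, fixed to the counter, 190 mm (x) by 156 mm (y), walls and floor 4 mm, rim 98 mm above its underside; origin at the centre of its underside, x towards the far wall, which carries an aluminium lip. A 40 mm high, 3 mm thick divider at x = -6 mm makes a near and a far bay. Inside it is 148 mm wide across y and clear from x = -91 to +79 mm.
- box_near_bay (a point): centre of the near bay's floor, 4 mm above the box's underside, 48.5 mm to the near side of the box's centre
- box_far_bay (a point): centre of the far bay's floor, 4 mm above the box's underside, 36.5 mm to the far side of the box's centre
- box_lip (a point): middle of the lower inner edge of the metal lip on the far wall, at x = 75 mm, z = 108 mm in the box's frame. The lip (4 mm thick, top at 112 mm) covers a slot 10 mm high and 16 mm deep, open to the near side; the slot's floor is a ledge level with the rim (98 mm), its end the far wall (x = 91 mm).
- cover_handle (a point): middle of the cover's bar handle: bar 96 mm along the cover's y, 16 mm thick along x, 20 mm high, clear by 18 mm over the plate. Axes: x towards the hook edge, z up. The plate (188 mm x, 156 mm y, 4 mm thick) is centred under it, its underside 32 mm below this point; 0.2 kg. The cover starts lying on its rib on the counter, hook edge away from the robot.
- cover_near_edge (a point): middle of the cover's near edge, 94 mm from the handle, at half the plate's thickness. Under the plate an 8 mm deep rib (near leg 76 to 80 mm to the near side of the centre, side legs 60 mm either side, ending 58 mm to the far side) fits inside the box's walls; it stops the cover being slid in flat, so the near edge must be raised by 5 to 20 degrees while hooking.
- cover_hook_edge (a point): middle of the cover's hook edge (plain, without a rib, with a metal strip), 94 mm from the handle along the cover's x, at half the plate's thickness. Once in place the cover's centre is about 7 mm to the near side of the box's centre, with 4 mm of play either way along x, the plate resting on rim and ledge.
- scanner: black hand-held barcode scanner lying on its side, about 90 by 150 by 26 mm; leave alone
- carton: medicine carton on edge, 35 by 95 by 55 mm high; leave alone
- carton_flat: flat medicine carton, 70 by 110 by 24 mm; leave alone
- label_roll: roll of blank labels standing on end, 64 mm diameter, 50 mm high; leave alone
- marker: marker pen lying down, 130 mm long, 18 mm thick; leave alone
Things that resemble listed ones, but are neither listed nor needed, are in the scene too. Leave any purple look-alike of the part that bears jar_c_mid alone.

How it is judged:
On the way, in this order (a step that is already met when the one before it is completed fails the run):
1. both full jars stand in the ward box and both empties on the tray (((x of jar_a_mid in the frame of ward_box between -0.095 and 0.095 m and y of jar_a_mid in the frame of ward_box between -0.078 and 0.078 m and z of jar_a_mid in the frame of ward_box between 0.04 and 0.052 m and angle between jar_a_mid's own z axis and vertical below 0.12 rad and contact force between jar_a and ward_box above 2 N) or (x of jar_a_mid in the frame of tray between -0.105 and 0.105 m and y of jar_a_mid in the frame of tray between -0.125 and 0.125 m and z of jar_a_mid in the frame of tray between 0.04 and 0.052 m and angle between jar_a_mid's own z axis and vertical below 0.12 rad and contact force between jar_a and tray between 0.2 and 2 N)) and ((x of jar_b_mid in the frame of ward_box between -0.095 and 0.095 m and y of jar_b_mid in the frame of ward_box between -0.078 and 0.078 m and z of jar_b_mid in the frame of ward_box between 0.04 and 0.052 m and angle between jar_b_mid's own z axis and vertical below 0.12 rad and contact force between jar_b and ward_box above 2 N) or (x of jar_b_mid in the frame of tray between -0.105 and 0.105 m and y of jar_b_mid in the frame of tray between -0.125 and 0.125 m and z of jar_b_mid in the frame of tray between 0.04 and 0.052 m and angle between jar_b_mid's own z axis and vertical below 0.12 rad and contact force between jar_b and tray between 0.2 and 2 N)) and ((x of jar_c_mid in the frame of ward_box between -0.095 and 0.095 m and y of jar_c_mid in the frame of ward_box between -0.078 and 0.078 m and z of jar_c_mid in the frame of ward_box between 0.04 and 0.052 m and angle between jar_c_mid's own z axis and vertical below 0.12 rad and contact force between jar_c and ward_box above 2 N) or (x of jar_c_mid in the frame of tray between -0.105 and 0.105 m and y of jar_c_mid in the frame of tray between -0.125 and 0.125 m and z of jar_c_mid in the frame of tray between 0.04 and 0.052 m and angle between jar_c_mid's own z axis and vertical below 0.12 rad and contact force between jar_c and tray between 0.2 and 2 N)) and ((x of jar_d_mid in the frame of ward_box between -0.095 and 0.095 m and y of jar_d_mid in the frame of ward_box between -0.078 and 0.078 m and z of jar_d_mid in the frame of ward_box between 0.04 and 0.052 m and angle between jar_d_mid's own z axis and vertical below 0.12 rad and contact force between jar_d and ward_box above 2 N) or (x of jar_d_mid in the frame of tray between -0.105 and 0.105 m and y of jar_d_mid in the frame of tray between -0.125 and 0.125 m and z of jar_d_mid in the frame of tray between 0.04 and 0.052 m and angle between jar_d_mid's own z axis and vertical below 0.12 rad and contact force between jar_d and tray between 0.2 and 2 N))), for 0.2 s.
2. the cover's hook edge is under the lip with the near edge still raised (x of cover_hook_edge in the frame of ward_box above 0.079 m and z of cover_hook_edge in the frame of ward_box between 0.096 and 0.109 m and angle between the z axis of cover_handle and the z axis of ward_box, either way round between 0.04 and 0.6 rad), for 0.05 s.
At the end, for the whole second after the job is handed in: Both full jars upright on the ward box floor, one per bay, both empties upright on the tray; the cover flat on the box (within 2 degrees and 4 mm), its hook edge at least 5 mm under the lip, within 13 mm of the middle sideways and 5 degrees of square; everything at rest (all of step 1 and x of cover_hook_edge in the frame of ward_box above 0.08 m and z of cover_hook_edge in the frame of ward_box between 0.096 and 0.104 m and z of cover_handle in the frame of ward_box between 0.126 and 0.134 m and y of cover_handle in the frame of ward_box between -0.013 and 0.013 m and angle between the z axis of cover_handle and the z axis of ward_box, either way round below 0.035 rad and angle between the x axis of cover_handle and the x axis of ward_box, either way round below 0.1 rad and linear speed of each of jar_a, jar_b, jar_c, jar_d, cover below 0.02 m/s); the robot touches nothing.
It fails at once if a jar is tipped over (beyond about 35 degrees) (angle between any of jar_a_mid, jar_b_mid, jar_c_mid, jar_d_mid's own z axis and vertical above 0.6 rad).
It fails at once if a jar or the cover is dropped from more than about 30 mm (moves faster than 0.75 m/s with no finger on it) ((linear speed of jar_a above 0.75 m/s and contact force between the fingers and jar_a below 0.05 N) or (linear speed of jar_b above 0.75 m/s and contact force between the fingers and jar_b below 0.05 N) or (linear speed of jar_c above 0.75 m/s and contact force between the fingers and jar_c below 0.05 N) or (linear speed of jar_d above 0.75 m/s and contact force between the fingers and jar_d below 0.05 N) or (linear speed of cover above 0.75 m/s and contact force between the fingers and cover below 0.05 N)).
It fails at once if one of the other things on the counter is shifted by more than 30 mm (distance of any of scanner, carton, carton_flat, label_roll, marker from where it was at the start of the episode above 0.03 m).
It also fails if it takes over 72 s, if anything falls off the work surface, if the arm or the gripper's body presses on something with over 40 N, if the wrist force passes 120 N, or if a joint passes its speed limit or range.

ROBOT

A 6-joint arm with a two-finger parallel gripper is mounted at the origin on the work surface. World frame = base frame: x ahead of the robot, y to its left, z up, the work surface at z = 0. Lengths are in m, angles in rad, forces in N, time in s.
With the tool pointing down it reaches from about 0.35 to 0.975 m from the base axis. Payload 4.9 kg.
Tool frame: the origin (TCP) lies at the very end of the fingers, on their centre line; the grasp point (between the pads) lies 19 mm behind it (grasp_offset is the distance from the TCP to the grasp point, in m); x points along the fingers, y is the direction in which the jaws open and shut, and the axes are right-handed (so a half turn about x gives the same grasp; the last joint's range is limited). The gripper opens to 85 mm and grips with 20 to 120 N. Pads are 22 mm wide; open, the fingers measure 114 mm over their backs; the gripper's body (76 mm by 85 mm) begins 54 mm behind the grasp point. The pads swing forward as they close: fully open they stand 13 mm farther back than shut.
Start: joints at [-1.415, 0.053, 1.613, -0, 1.476, -0.119], TCP at [0.17, -0.602, 0.231] pointing down, gripper open.
Joint ranges: [-3.01, 3.01], [-1.01, 2.22], [0.06, 2.58], [-1.02, 4.17], [0.09, 2.62], [-3.14, 3.14]. Speed limits (rad/s): [2.57, 2.57, 3.14, 3.14, 3.14, 3.14].

INTERFACE

Orientations are given as a rotation vector (axis times angle).
In Python, from station import get_obs, get_image, camera_model, finish_job, grasp_offset gives the robot as it stands.
- The arm moves only by the shell command python3 -m crank 'ROWS' [OPENING] [FORCE]. ROWS is JSON, a list that holds one entry, the list of rows, each a list of 4 numbers: the shift along the world's x, y, z in m, then the turn about the world's z in degrees. In form: [[[dx, dy, dz, turn], ...]]. A call has 1 to 5 rows; each row is the pose to reach, as a shift and turn from the pose commanded when the call began; what a row does not reach only later rows make up. A row lasts 1/12 s, in which the tool goes at most 41.7 mm and 7.16 degrees, less where a joint would pass 70% of its speed; a pose out of reach is approached as far as the arm can. A call with a gripper value outside its range is refused whole. OPENING is the opening, from 0 (shut) to 1 (fully open), set as the call begins (- or left out, the last holds). The fingers move at their own pace and stop on an object; FORCE is the grip in N (left out, the last holds). Time passes only in rows, so rows that repeat a pose let the fingers close. It gives the time, the measured TCP pose, the force and the opening at its end, in the units of the state.
- get_obs(): the state, without advancing time (a new reading comes with each control period).
- get_image(name): name is "scene" or "top"; returns (picture, depth): 384x512x3 uint8, red, green, blue; 384x512 float32, m along the optical axis (not along the pixel's ray), 0 where there is no reading.
- camera_model(name): a dict with "fx", "fy", "cx", "cy" (pixels), "k1" (the pictures are not rectified: a ray, as slopes to the right and down, at radius r is drawn at 1 + k1 r^2 times it, then the intrinsics apply), "xyz" and "attitude" of the camera in the world. Camera axes: x right, y down, z forward; pixel columns grow to the right and rows downward; lengths in m; the calibration is good to about 2 mm. A picture is of the moment at which its call begins. camera_model takes no time and is no camera call.
- finish_job(): hands the job in, once; it reports no verdict.
The state is a dict: "t": time; "q": joint angles; "dq": joint speeds; "effort": joint torques, N m; "tool_pos": TCP position; "tool_rot": TCP orientation; "contact_force": force on the tool from outside, world axes, zero at the start; "wrist_torque": the same for the moment, N m; "opening": finger opening in m.
Only numpy, scipy, OpenCV 4.12 (cv2) and the standard library are available. Lean on these libraries where they do the work, as an engineer would, in place of code of your own. Each camera call takes 0.05 s, during which the arm holds its last target.

## Working session

There is one attempt and no reset: what is moved stays moved. The work goes in short steps, Python scripts to look and compute and a shell command to move; the robot and the scene stay as the last step left them, time stands still between calls to the robot, and variables do not carry over. Pictures are saved under pics/ and viewed, and the job is handed in when it is done.

```bash
ls; mkdir -p pics
python3 - <<'E'
from station import *
import cv2
print(get_obs()); 
for n in("scene","top"):
    print(n,camera_model(n)); p,d=get_image(n); cv2.imwrite(f"pics/{n}0.png",cv2.cvtColor(p,cv2.COLOR_RGB2BGR))
    import numpy as np; np.save(f"{n}0.npy",p); np.save(f"{n}0d.npy",d)
E
```

```text
pics
{'t': 0.0, 'q': array([-1.41500992e+00,  5.33252124e-02,  1.61430369e+00,  6.43958432e-06,
        1.47598114e+00, -1.19025241e-01]), 'dq': array([ 0.0023157 ,  0.00049561,  0.00112132, -0.0007163 , -0.00030482,
       -0.00208372]), 'effort': array([ 2.90462107e-03, -3.93684554e+01, -3.70171881e+01,  1.26304012e-04,
        7.29530773e-03,  6.62171843e-06]), 'tool_pos': array([ 0.16949337, -0.60093301,  0.23007684]), 'tool_rot': array([ 2.07519196,  0.2890684 , -2.07525621]), 'contact_force': array([-0.44996027,  0.36326618,  0.81170863]), 'wrist_torque': array([-0.00039099,  0.04519422,  0.03658891]), 'opening': 0.0855319599458931}
scene {'fx': 452.6376478264498, 'fy': 452.6376478264498, 'cx': 249.23349457037628, 'cy': 195.51549625184444, 'k1': -0.05586196465665888, 'xyz': array([1.39866255, 0.19217859, 1.17750727]), 'attitude': array([-1.62239574, -2.0216875 ,  0.73355572])}
top {'fx': 444.278337626423, 'fy': 444.278337626423, 'cx': 256.22487087623506, 'cy': 188.03110493664843, 'k1': -0.013217056983444537, 'xyz': array([0.43902684, 0.00896325, 1.19095342]), 'attitude': array([-2.16577727,  2.2027572 , -0.07538581])}
```

View pics/scene0.png

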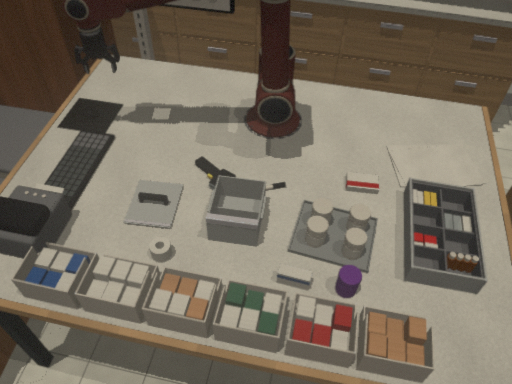

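View pics/top0.png

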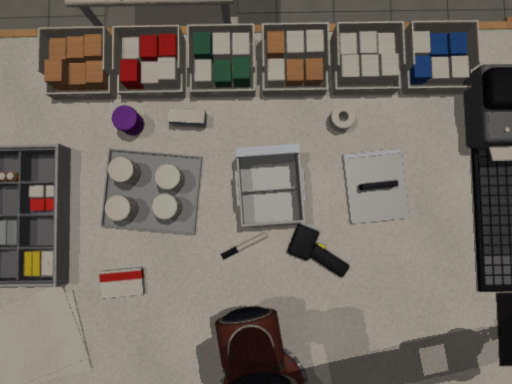

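Scene picture: tray with four white jars at about (320,212), (317,231), (359,220), (355,240). The purple look-alike is off the tray at (348,281), box at (237,212), cover at (155,203). Top picture: jars at (124,170), (168,178), (119,208), (165,207), box (270,190), cover (376,187), scanner (318,250), marker (245,246), purple jar (127,120).

```bash
cat > h.py <<'E'
import numpy as np, cv2
from scipy.spatial.transform import Rotation as R
from station import *
def cam(n):
    m=camera_model(n); return m, R.from_rotvec(m["attitude"]).as_matrix(), np.array(m["xyz"])
def rays(n,uv):
    m,Rm,c=cam(n); uv=np.atleast_2d(np.asarray(uv,float))
    K=np.array([[m["fx"],0,m["cx"]],[0,m["fy"],m["cy"]],[0,0,1]])
    xy=cv2.undistortPoints(uv[:,None],K,np.array([m["k1"],0,0,0,0]))[:,0]
    return c,np.c_[xy,np.ones(len(xy))]@Rm.T
def proj(n,P):
    m,Rm,c=cam(n); q=(np.atleast_2d(P)-c)@Rm; xy=q[:,:2]/q[:,2:]
    r2=(xy**2).sum(1,keepdims=True); xy=xy*(1+m["k1"]*r2)
    return xy*[m["fx"],m["fy"]]+[m["cx"],m["cy"]]
def plane(n,uv,z):
    c,d=rays(n,uv); return c+d*((z-c[2])/d[:,2:])
def cloud(n,D):
    h,w=D.shape; u,v=np.meshgrid(np.arange(w),np.arange(h))
    c,d=rays(n,np.c_[u.ravel(),v.ravel()]); P=c+d*D.reshape(-1,1); P[D.ravel()==0]=np.nan
    return P.reshape(h,w,3)
def tri(uv1,uv2,n1="scene",n2="top"):
    out=[]
    for a,b in zip(np.atleast_2d(uv1),np.atleast_2d(uv2)):
        c1,d1=rays(n1,a); c2,d2=rays(n2,b); d1=d1[0];d2=d2[0]
        s=np.linalg.lstsq(np.c_[d1,-d2],c2-c1,rcond=None)[0]
        p=c1+s[0]*d1;q=c2+s[1]*d2; out.append(np.r_[(p+q)/2,np.linalg.norm(p-q)])
    return np.array(out)
def grab(n,name):
    p,d=get_image(n); np.save(name+".npy",p);np.save(name+"d.npy",d); return p,d
def crop(p,x0,y0,x1,y1,s,fn):
    cv2.imwrite(fn,cv2.cvtColor(cv2.resize(p[y0:y1,x0:x1],None,fx=s,fy=s,interpolation=cv2.INTER_CUBIC),cv2.COLOR_RGB2BGR))
E
python3 - <<'E'
from h import *
t=np.load("top0.npy");s=np.load("scene0.npy")
crop(t,95,100,295,250,4,"pics/tc.png"); crop(s,180,165,400,315,3.6,"pics/sc.png"); crop(t,280,90,430,290,3,"pics/tcov.png"); crop(s,110,160,270,280,4.5,"pics/scov.png")
P=cloud("top",np.load("top0d.npy")); print([np.round(P[v,u],3) for u,v in [(124,170),(168,178),(119,208),(165,207),(250,120),(270,210),(376,187),(127,120),(360,200)]])
Q=cloud("scene",np.load("scene0d.npy")); print([np.round(Q[v,u],3) for u,v in [(320,208),(317,225),(359,213),(355,237),(150,215)]])
E
```

```text
[array([0.568, 0.34 , 0.089]), array([0.546, 0.231, 0.086]), array([0.473, 0.353, 0.088]), array([0.474, 0.237, 0.09 ]), array([0.709, 0.024, 0.001]), array([ 0.464, -0.025,  0.004]), array([ 0.518, -0.298,  0.05 ]), array([0.696, 0.335, 0.084]), array([ 0.486, -0.264,  0.014])]
[array([0.49 , 0.234, 0.092]), array([0.554, 0.233, 0.086]), array([0.481, 0.354, 0.089]), array([0.573, 0.348, 0.086]), array([ 0.579, -0.3  ,  0.016])]
```

View pics/tc.png

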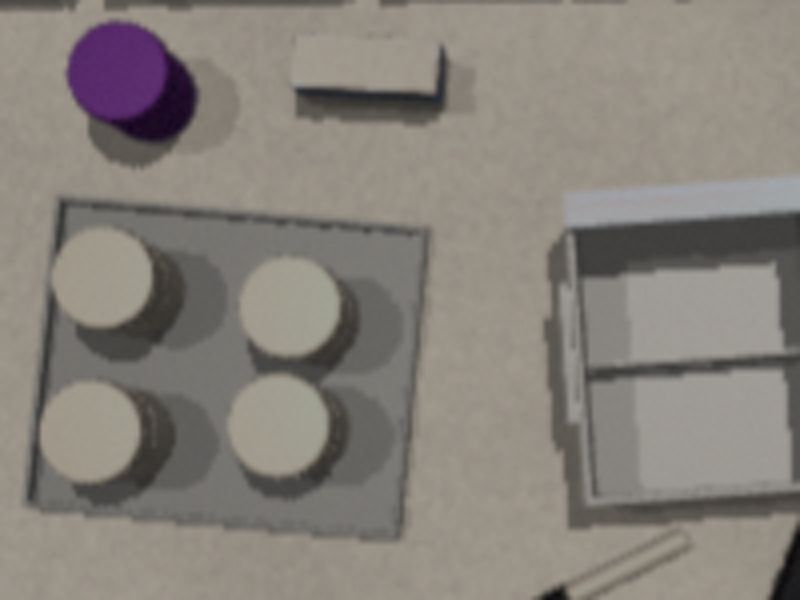

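View pics/sc.png

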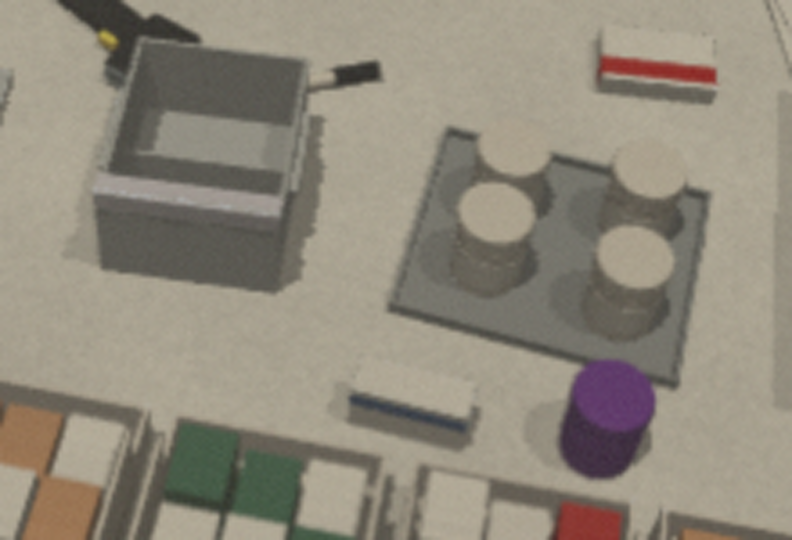

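View pics/tcov.png

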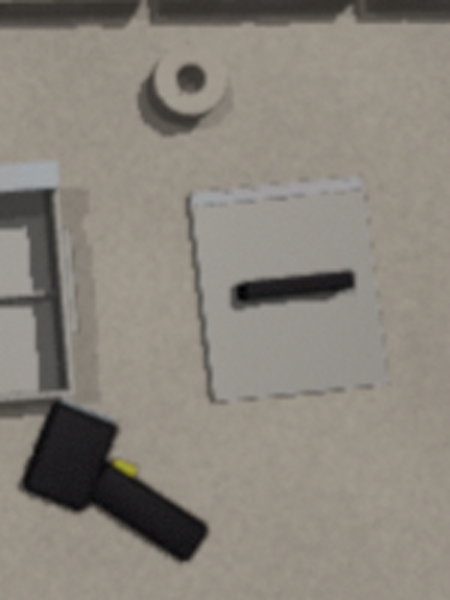

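View pics/scov.png

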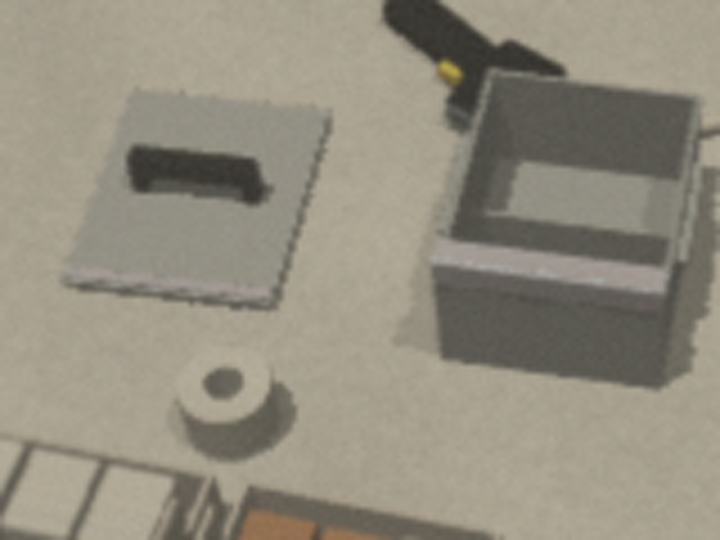

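Run:
```python
from h import *
o=get_obs(); print(R.from_rotvec(o["tool_rot"]).as_matrix().round(3), grasp_offset)
J=np.array([[.568,.34],[.546,.231],[.473,.353],[.474,.237]])
im={n:np.load(n+"0.npy") for n in("top","scene")}; D={n:cloud(n,np.load(n+"0d.npy")) for n in im}
for n in im:
    hsv=cv2.cvtColor(im[n],cv2.COLOR_RGB2HSV)
    for j in J:
        u,v=proj(n,[*j,.088])[0].round().astype(int); print(n,u,v,"cap",im[n][v,u],"hsv",hsv[v,u],[hsv[v+dy,u+dx].tolist() for dx,dy in[(20,0),(-20,0),(0,20)]])
# depth based cap centres
for n in im:
    P=D[n]
    for j in J:
        m=(np.hypot(P[...,0]-j[0],P[...,1]-j[1])<.045)&(P[...,2]>.078)
        q=P[m]; e=cv2.minEnclosingCircle(q[:,:2].astype(np.float32)); 
        print(n,m.sum(),q.mean(0).round(4),np.median(q[:,2]).round(4),np.round(e[0],4),round(e[1],4))
# box rim / tray points by depth
P=D["top"]
t=np.load("top0.npy")
```

```text
[[-0.     0.271 -0.962]
 [ 0.002 -0.962 -0.271]
 [-1.    -0.002 -0.   ]] 0.0187
top 124 170 cap [160 156 142] hsv [ 23  29 160] [[30, 8, 96], [18, 31, 147], [18, 13, 97]]
top 168 178 cap [161 159 145] hsv [ 26  25 161] [[30, 8, 102], [15, 11, 97], [26, 24, 160]]
top 119 208 cap [161 154 142] hsv [ 19  30 161] [[20, 8, 92], [17, 29, 157], [19, 19, 108]]
top 165 207 cap [160 157 144] hsv [ 24  26 160] [[23, 10, 100], [23, 11, 96], [24, 11, 119]]
scene 352 235 cap [168 161 140] hsv [ 23  42 168] [[30, 23, 102], [24, 21, 119], [24, 34, 104]]
scene 317 223 cap [169 159 140] hsv [ 20  44 169] [[30, 16, 111], [27, 25, 102], [21, 35, 103]]
scene 359 211 cap [169 158 139] hsv [ 19  45 169] [[20, 41, 176], [23, 23, 98], [21, 45, 169]]
scene 321 205 cap [170 161 143] hsv [ 20  41 170] [[21, 36, 169], [24, 35, 139], [21, 45, 171]]
top 543 [0.5697 0.3492 0.0866] 0.0867 [0.5702 0.3498] 0.0333
top 560 [0.548  0.2318 0.0868] 0.0869 [0.5417 0.2306] 0.0407
top 528 [0.4749 0.3559 0.0866] 0.0869 [0.4755 0.3568] 0.0327
top 551 [0.4754 0.2391 0.0869] 0.0869 [0.4811 0.2408] 0.0382
scene 346 [0.5742 0.3491 0.088 ] 0.0885 [0.5715 0.3501] 0.0341
scene 355 [0.5498 0.2344 0.088 ] 0.0884 [0.542  0.2321] 0.041
scene 307 [0.478  0.3563 0.0883] 0.0886 [0.4744 0.357 ] 0.0341
scene 308 [0.4793 0.2415 0.0879] 0.0882 [0.4795 0.2428] 0.0373
```

```bash
cat > meas.py <<'E'
from h import *
def caps(n,im,J,r):
    hsv=cv2.cvtColor(im,cv2.COLOR_RGB2HSV); out=[]
    for j in J:
        u,v=proj(n,[*j,.088])[0]
        m=(hsv[...,2]>140).astype(np.uint8)
        roi=np.zeros_like(m); cv2.circle(roi,(int(u),int(v)),r,1,-1); m&=roi
        if n=="top": pass
        cs,_=cv2.findContours(m,cv2.RETR_EXTERNAL,cv2.CHAIN_APPROX_NONE); c=max(cs,key=cv2.contourArea)
        e=cv2.fitEllipse(cv2.convexHull(c)); out.append([*e[0],*e[1]])
    return np.array(out)
E
python3 - <<'E'
from meas import *
J=np.array([[.570,.349],[.548,.232],[.475,.356],[.476,.240]])
a=caps("top",np.load("top0.npy"),J,18); b=caps("scene",np.load("scene0.npy"),J,16)
print(a.round(1));print(b.round(1)); T=tri(b[:,:2],a[:,:2]); print(T.round(4))
z=.088
print(plane("top",a[:,:2],z).round(4),plane("scene",b[:,:2],z).round(4))
# tray, box, cover corners picked in crops (pixels)
tray=np.array([[61,199],[428,229],[401,537],[27,505]])/4+[95,100]
Pt=plane("top",tray,.014); print("tray",Pt.round(4), Pt.mean(0).round(4), [np.degrees(np.arctan2(*(Pt[i]-Pt[k])[[1,0]])).round(2) for i,k in[(0,3),(1,2)]])
s=np.array([[448,128],[709,190],[677,384],[390,310]])/3.6+[180,165]
Ps=plane("scene",s,.014); print(Ps.round(4),Ps.mean(0))
E
```

```text
[[119.9 168.7  23.6  24.4]
 [166.7 175.9  24.   24.5]
 [116.8 207.3  23.9  24.5]
 [163.9 205.8  24.   24.5]]
[[356.2 236.   16.5  21.3]
 [317.4 223.5  16.1  21. ]
 [359.9 207.4  23.4  31.6]
 [322.9 201.1  23.1  30.2]]
[[0.5715 0.3505 0.0898 0.0008]
 [0.5514 0.2329 0.0905 0.    ]
 [0.4745 0.3523 0.1074 0.0011]
 [0.4761 0.2375 0.1091 0.0029]]
[[0.5718 0.3507 0.088 ]
 [0.5517 0.2334 0.088 ]
 [0.4752 0.3579 0.088 ]
 [0.4771 0.2405 0.088 ]] [[0.57   0.3512 0.088 ]
 [0.5495 0.233  0.088 ]
 [0.4574 0.3558 0.088 ]
 [0.4574 0.2399 0.088 ]]
tray [[0.6321 0.3998 0.014 ]
 [0.6075 0.154  0.014 ]
 [0.4032 0.1735 0.014 ]
 [0.4283 0.421  0.014 ]] [0.5178 0.2871 0.014 ] [np.float64(-5.95), np.float64(-5.45)]
[[0.4051 0.182  0.014 ]
 [0.4252 0.4244 0.014 ]
 [0.6375 0.4052 0.014 ]
 [0.6171 0.1609 0.014 ]] [0.52122648 0.29313058 0.014     ]
```

Run:
```python
from h import *
t=np.load("top0.npy");s=np.load("scene0.npy")
crop(t,228,138,312,236,6,"pics/tb.png"); crop(s,195,165,275,250,7,"pics/sb.png"); crop(t,335,142,415,230,6.5,"pics/tcv.png"); crop(s,118,172,193,235,8,"pics/scv.png")
```

```text
(no output)
```

View pics/tb.png

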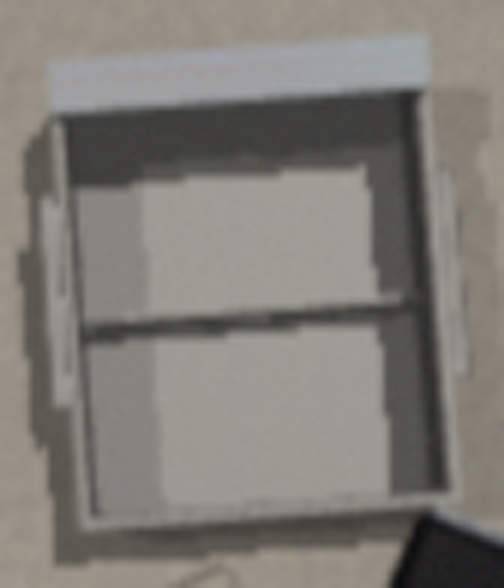

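View pics/sb.png

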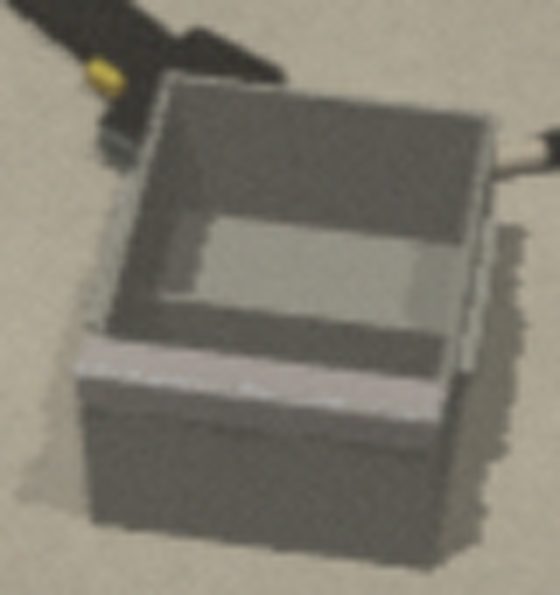

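View pics/tcv.png

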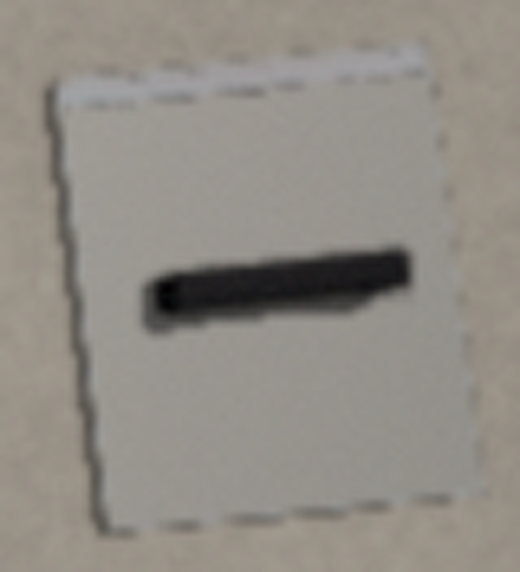

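View pics/scv.png

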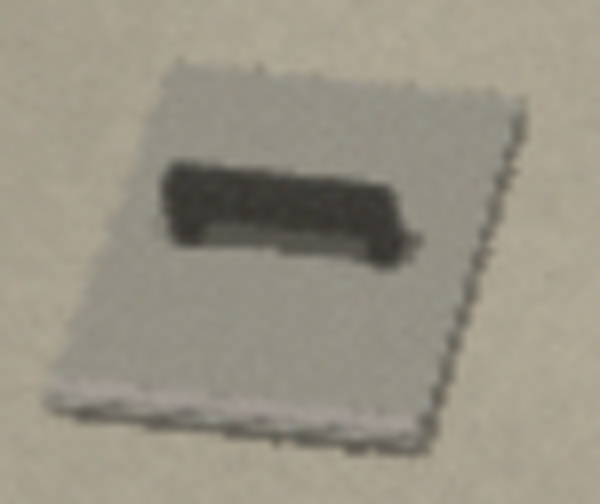

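Run:
```python
from h import *
def c2p(a,s,o): return (np.array(a,float)+.5)/s-.5+np.array(o)
ang=lambda d: np.degrees(np.arctan2(d[1],d[0])).round(2)
tn=plane("top",c2p([[85,527],[460,497]],6,(228,138)),.098)
tl=plane("top",c2p([[47,62],[428,35],[53,117],[430,90]],6,(228,138)),.112)
print("near",tn.round(4),"lip",tl.round(4)); print("yaw", ang(tn[0]-tn[1])-90, ang(tl[0]-tl[1])-90, ang(tl[2]-tl[3])-90, "len",np.linalg.norm(tn[0]-tn[1]),np.linalg.norm(tl[0]-tl[1]))
sn=plane("scene",c2p([[165,75],[492,118]],7,(195,165)),.098); sl=plane("scene",c2p([[82,372],[437,418],[90,338],[450,380]],7,(195,165)),.112)
print("scene near",sn.round(4),"lip",sl.round(4)); print(ang(sn[1]-sn[0])-90,ang(sl[1]-sl[0])-90)
# triangulated heights: near rim corners and lip outer
print(tri(c2p([[492,118],[165,75],[437,418],[82,372]],7,(195,165)),c2p([[85,527],[460,497],[47,62],[428,35]],6,(228,138))).round(4))
for nm,n0,l0 in(("top",tn,tl),("scene",sn[::-1],sl[[1,0,3,2]])):
    near=n0.mean(0)[:2]; far=l0[:2].mean(0)[:2]; d=(far-near)/np.linalg.norm(far-near); print(nm,"near",near,"far",far,"len",np.linalg.norm(far-near),"yaw",ang(d),"centre",(near+far)/2)
P=cloud("top",np.load("top0d.npy")); 
for c in [(55,300),(75,300),(450,280),(430,250),(240,60),(270,510)]:
    u,v=c2p(c,6,(228,138)).round().astype(int); print(c,np.round(P[v-1:v+2,u-1:u+2,2],3).tolist())
# cover
ct=plane("top",c2p([[62,80],[430,48],[478,490],[105,530]],6.5,(335,142)),.012)
cs=plane("scene",c2p([[420,418],[50,385],[175,62],[525,95]],8,(118,172)),.012)
print("cover",ct.round(4),ct.mean(0),"\n",cs.round(4),cs.mean(0)); print(ang(ct[0]-ct[1])-90,ang(ct[3]-ct[2])-90,ang(ct[0]-ct[3]),ang(ct[1]-ct[2]), ang(cs[0]-cs[1])-90,ang(cs[3]-cs[2])-90,ang(cs[0]-cs[3]),ang(cs[1]-cs[2]))
# handle
for n,img in(("top",np.load("top0.npy")),("scene",np.load("scene0.npy"))):
    m=(img.max(2)<60).astype(np.uint8); roi=np.zeros_like(m)
    if n=="top": roi[170:200,350:405]=1
    else: roi[185:207,133:172]=1
    m&=roi; cs_,_=cv2.findContours(m,cv2.RETR_EXTERNAL,cv2.CHAIN_APPROX_NONE); c=max(cs_,key=cv2.contourArea); print(n,cv2.minAreaRect(c),m.sum())
Q=P[172:198,352:402].reshape(-1,3); q=Q[Q[:,2]>.04]; print("handle depth",q.mean(0),len(q),np.percentile(q,[5,95],axis=0))
S=cloud("scene",np.load("scene0d.npy"))[185:207,133:172].reshape(-1,3); q=S[S[:,2]>.045]; print(q.mean(0),len(q),np.percentile(q,[5,95],axis=0))
```

```text
near [[ 0.4254  0.0475  0.098 ]
 [ 0.4351 -0.106   0.098 ]] lip [[ 0.6151  0.0598  0.112 ]
 [ 0.6236 -0.0961  0.112 ]
 [ 0.5925  0.0576  0.112 ]
 [ 0.6009 -0.0964  0.112 ]]
yaw 3.5900000000000034 3.1099999999999994 3.1500000000000057 len 0.1538070426508842 0.15608488573430104
scene near [[ 0.4329 -0.1065  0.098 ]
 [ 0.4254  0.0471  0.098 ]] lip [[ 0.6198 -0.093   0.112 ]
 [ 0.6102  0.0588  0.112 ]
 [ 0.6013 -0.0946  0.112 ]
 [ 0.5893  0.0601  0.112 ]]
2.780000000000001 3.5999999999999943
[[ 4.255e-01  4.730e-02  9.810e-02  4.000e-04]
 [ 4.351e-01 -1.058e-01  1.005e-01  0.000e+00]
 [ 6.143e-01  5.950e-02  1.175e-01  0.000e+00]
 [ 6.226e-01 -9.390e-02  1.156e-01  3.800e-03]]
top near [ 0.43024555 -0.02927376] far [ 0.61937175 -0.01816945] len 0.1894519055939366 yaw 3.36 centre [ 0.52480865 -0.02372161]
scene near [ 0.42913892 -0.02969395] far [ 0.6149964  -0.01708926] len 0.18628440648259978 yaw 3.88 centre [ 0.52206766 -0.0233916 ]
(55, 300) [[0.081, 0.083, 0.081], [0.084, 0.085, 0.083], [0.082, 0.084, 0.084]]
(75, 300) [[0.094, 0.098, 0.032], [0.094, 0.1, 0.038], [0.099, 0.097, 0.044
[... 493 characters left out ...]
2264  0.012 ]
 [ 0.614  -0.3779  0.012 ]
 [ 0.4357 -0.3932  0.012 ]
 [ 0.4202 -0.2383  0.012 ]] [ 0.51656092 -0.30895671  0.012     ]
4.040000000000006 5.090000000000003 3.66 3.88 6.6299999999999955 5.709999999999994 3.87 4.89
top ((377.9945068359375, 185.4479522705078), (6.54279899597168, 38.52400207519531), 83.9909896850586) 246
scene ((153.02999877929688, 197.78997802734375), (12.162237167358398, 2.1213204860687256), 8.130102157592773) 52
handle depth [ 0.52271674 -0.30740412  0.0487947 ] 233 [[ 0.51511631 -0.35142087  0.0446021 ]
 [ 0.53070409 -0.2642351   0.05253763]]
[ 0.52553409 -0.30621336  0.04989943] 132 [[ 0.5167551  -0.34996272  0.04567312]
 [ 0.53352828 -0.26348729  0.05372526]]
```

```bash
python3 -m crank '[[[0.03,0.03,0,-3],[0.06,0.06,0,-6],[0.09,0.09,0,-9],[0.12,0.12,0,-12.5],[0.14,0.15,0,-12.5]]]' 1 40; python3 -m crank '[[[0.02,0.035,0,0],[0.04,0.07,0,0],[0.06,0.105,0,0],[0.08,0.14,0,0],[0.1,0.175,0,0]]]'
```

```text
t: 0.52
tool_pos: [0.311, -0.4499, 0.2307]
tool_rot: [2.194, 0.061, -2.194]
contact_force: [1.0, -1.1, 0.2]
opening: 0.0855
t: 0.93
tool_pos: [0.4099, -0.2745, 0.2309]
tool_rot: [2.193, 0.062, -2.193]
contact_force: [0.5, -0.1, -0.1]
opening: 0.0855
```

```bash
python3 -m crank '[[[0.01,0.04,0,0],[0.02,0.08,0,0],[0.03,0.12,0,0],[0.04,0.16,0,0],[0.05,0.2,0,0]]]'; python3 -m crank '[[[0.01,0.04,-0.005,0],[0.02,0.08,-0.01,0],[0.03,0.12,-0.015,0],[0.04,0.16,-0.02,0],[0.05,0.2,-0.02,0]]]';  python3 -m crank '[[[0.015,0.035,0,0],[0.03,0.07,-0.01,0],[0.04,0.1,-0.02,0],[0.0405,0.1075,-0.04,0],[0.0405,0.1075,-0.07,0]]]'
python3 - <<'E'
from h import *
o=get_obs(); M=R.from_rotvec(o["tool_rot"]).as_matrix(); print(o["tool_pos"],np.degrees(np.arctan2(M[1,1],M[0,1])),o["q"].round(2))
E
```

```text
t: 1.35
tool_pos: [0.4594, -0.0745, 0.231]
tool_rot: [2.193, 0.062, -2.193]
contact_force: [1.4, -0.3, -0.1]
opening: 0.0858
t: 1.77
tool_pos: [0.5087, 0.1256, 0.2096]
tool_rot: [2.19, 0.062, -2.195]
contact_force: [0.9, 0.2, 0.1]
opening: 0.0857
t: 2.18
tool_pos: [0.552, 0.2341, 0.1431]
tool_rot: [2.198, 0.068, -2.186]
contact_force: [0.2, -0.4, 0.6]
opening: 0.0855
[0.55201189 0.2341077  0.14310203] -86.56432353372048 [0.28 0.06 1.76 0.   1.32 1.79]
```

```bash
python3 -m crank '[[[-0.001,-0.001,-0.03,0],[-0.001,-0.001,-0.06,0],[-0.001,-0.001,-0.08,0],[-0.001,-0.001,-0.09,0],[-0.001,-0.001,-0.09,0]]]'
python3 - <<'E'
from h import *
p,d=grab("scene","s1"); crop(p,270,140,420,300,4,"pics/s1.png"); print(get_obs()["contact_force"])
E
```

```text
t: 2.6
tool_pos: [0.5466, 0.2293, 0.0478]
tool_rot: [2.185, 0.06, -2.199]
contact_force: [1.0, -0.5, 0.4]
opening: 0.0855
[-0.59669176  0.56340136  0.79659126]
```

View pics/s1.png

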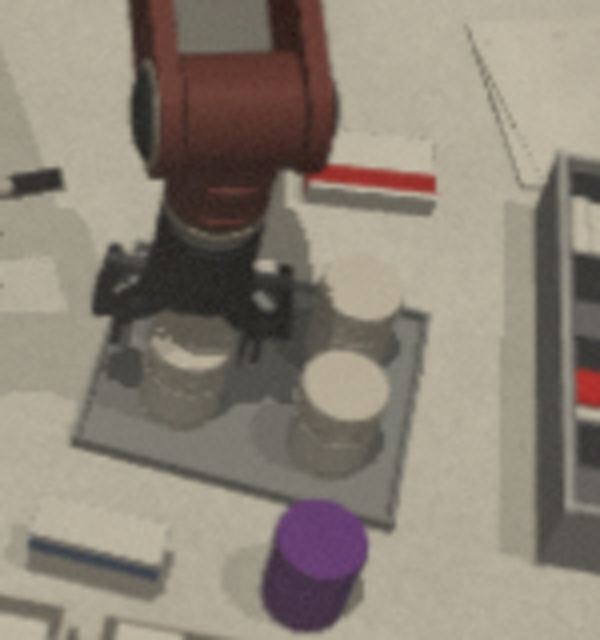

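Jar b-position (crop (190,365)) sits between the fingers, neighbours clear. Closing.

```bash
python3 - <<'E'
from h import *
print(get_obs()["tool_pos"])
E
python3 -m crank '[[[0,0,0,0],[0,0,0,0],[0,0,0,0],[0,0,0,0],[0,0,0,0]]]' 0.5 40;python3 -m crank '[[[0,0,0,0],[0,0,0.01,0],[0,0,0.02,0],[0,0,0.03,0],[0,0,0.03,0]]]'; python3 -m crank '[[[0,0,0,0],[0,0,0.0,0],[0,0,0.0,0]]]';python3 - <<'E'
from h import *
o=get_obs();print(o["contact_force"],o["wrist_torque"],o["opening"],o["tool_pos"])
E
```

```text
[0.54821539 0.22969994 0.05014686]
t: 3.07
tool_pos: [0.5509, 0.2306, 0.054]
tool_rot: [2.198, 0.064, -2.188]
contact_force: [-0.5, 1.1, 6.0]
opening: 0.0641
t: 3.48
tool_pos: [0.5508, 0.2304, 0.0845]
tool_rot: [2.198, 0.063, -2.188]
contact_force: [0.1, 0.0, 0.0]
opening: 0.064
t: 3.73
tool_pos: [0.5486, 0.2298, 0.0806]
tool_rot: [2.191, 0.062, -2.194]
contact_force: [0.1, -0.3, -0.6]
opening: 0.064
[ 0.06287698 -0.3274276  -0.62137029] [-0.03471054 -0.03906918  0.0240042 ] 0.06400348271397414 [0.54855081 0.22977527 0.08059333]
```

B reads about −0.6 N: empty. Setting it back and going to D (0.477,0.240).

```bash
python3 -m crank '[[[0,0,-0.01,0],[0,0,-0.02,0],[0,0,-0.027,0],[0,0,-0.029,0],[0,0,-0.029,0]]]'; python3 -m crank '[[[0,0,0,0],[0,0,0,0],[0,0,0,0],[0,0,0,0]]]' 1;  python3 -m crank '[[[0,0,0.02,0],[0,0,0.05,0],[0,0,0.08,0],[0,0,0.08,0]]]'
python3 - <<'E'
from h import *
p,d=grab("scene","s2"); crop(p,270,140,420,300,4,"pics/s2.png"); o=get_obs();print(o["contact_force"],o["tool_pos"])
E
```

```text
t: 4.15
tool_pos: [0.549, 0.231, 0.0531]
tool_rot: [2.192, 0.064, -2.195]
contact_force: [-4.7, 2.2, 9.5]
opening: 0.0641
t: 4.48
tool_pos: [0.5486, 0.2297, 0.0513]
tool_rot: [2.191, 0.061, -2.194]
contact_force: [1.1, 0.1, -0.8]
opening: 0.0852
t: 4.82
tool_pos: [0.553, 0.231, 0.1393]
tool_rot: [2.206, 0.065, -2.182]
contact_force: [2.5, 0.1, 1.0]
opening: 0.0857
[ 0.36860115 -0.36401951 -0.33937478] [0.55179708 0.23063361 0.13659935]
```

View pics/s2.png

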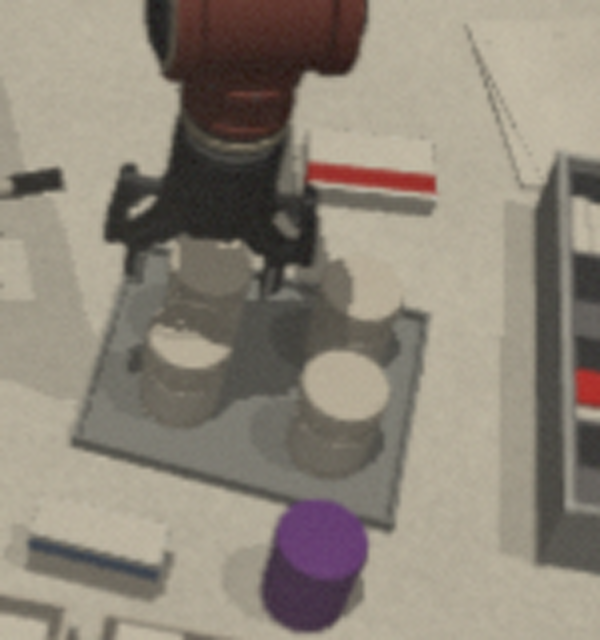

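B is upright in its place. Next D.

```bash
python3 -m crank '[[[-0.035,0.005,0,0],[-0.072,0.01,0,0],[-0.072,0.01,0,0],[-0.072,0.01,-0.03,0],[-0.072,0.01,-0.055,0]]]'; python3 -m crank '[[[0,0,-0.02,0],[0,0,-0.027,0],[0,0,-0.027,0]]]';python3 -m crank '[[[0,0,0,0],[0,0,0,0],[0,0,0,0],[0,0,0,0]]]' 0.5 40;python3 -m crank '[[[0,0,0.01,0],[0,0,0.02,0],[0,0,0.03,0],[0,0,0.03,0],[0,0,0.03,0]]]';  python3 -m crank '[[[0,0,0,0]]]'
```

```text
t: 5.28
tool_pos: [0.477, 0.2402, 0.0766]
tool_rot: [2.195, 0.063, -2.19]
contact_force: [0.8, -0.6, -1.2]
opening: 0.0853
t: 5.53
tool_pos: [0.4747, 0.239, 0.0468]
tool_rot: [2.185, 0.06, -2.199]
contact_force: [-0.4, 0.0, -0.5]
opening: 0.0855
t: 5.87
tool_pos: [0.4782, 0.2403, 0.0518]
tool_rot: [2.196, 0.063, -2.19]
contact_force: [0.5, -0.2, 1.4]
opening: 0.064
t: 6.28
tool_pos: [0.4781, 0.2403, 0.082]
tool_rot: [2.196, 0.063, -2.19]
contact_force: [-0.5, 0.2, -0.8]
opening: 0.0638
t: 6.37
tool_pos: [0.4771, 0.24, 0.0805]
tool_rot: [2.193, 0.062, -2.192]
contact_force: [0.2, 0.3, -1.6]
opening: 0.0639
```

```bash
python3 -m crank '[[[0,0,0,0]]]';python3 -m crank '[[[0,0,0,0]]]'; python3 -m crank '[[[0,0,0,0]]]'
```

```text
t: 6.45
tool_pos: [0.4767, 0.2398, 0.0798]
tool_rot: [2.192, 0.062, -2.193]
contact_force: [0.3, -0.2, -1.0]
opening: 0.064
t: 6.53
tool_pos: [0.4766, 0.2398, 0.0796]
tool_rot: [2.191, 0.062, -2.194]
contact_force: [0.4, 1.2, -0.3]
opening: 0.0639
t: 6.62
tool_pos: [0.4767, 0.2398, 0.0797]
tool_rot: [2.191, 0.062, -2.194]
contact_force: [0.1, -0.3, -0.8]
opening: 0.0643
```

D averages about −0.9 N: empty too, so A and C should be full (to be confirmed on lifting). Put D back, go to C (0.475,0.357).

```bash
python3 -m crank '[[[0,0,-0.01,0],[0,0,-0.02,0],[0,0,-0.027,0],[0,0,-0.0285,0],[0,0,-0.0285,0]]]'; python3 -m crank '[[[0,0,0,0],[0,0,0,0],[0,0,0,0]]]' 1;  python3 -m crank '[[[0,0,0.02,0],[0,0,0.05,0],[0,0,0.08,0],[0,0.02,0.08,0],[0,0.06,0.08,0]]]';python3 -m crank '[[[-0.001,0.03,0,0],[-0.001,0.058,0,0],[-0.001,0.058,0,0],[-0.001,0.058,-0.03,0],[-0.001,0.058,-0.055,0]]]'; python3 -m crank '[[[0,0,-0.02,0],[0,0,-0.026,0],[0,0,-0.026,0]]]'
python3 - <<'E'
from h import *
p,d=grab("top","t3"); crop(p,80,130,230,250,5,"pics/t3.png"); o=get_obs();print(o["contact_force"],o["tool_pos"])
E
```

```text
t: 7.03
tool_pos: [0.4767, 0.2397, 0.0513]
tool_rot: [2.19, 0.061, -2.194]
contact_force: [-1.5, -1.0, 3.9]
opening: 0.0641
t: 7.28
tool_pos: [0.4768, 0.2399, 0.0511]
tool_rot: [2.192, 0.062, -2.194]
contact_force: [-0.3, 0.6, 0.7]
opening: 0.0852
t: 7.7
tool_pos: [0.4792, 0.2989, 0.1347]
tool_rot: [2.201, 0.058, -2.19]
contact_force: [0.7, -0.1, -0.4]
opening: 0.0855
t: 8.12
tool_pos: [0.4771, 0.3588, 0.0773]
tool_rot: [2.196, 0.065, -2.189]
contact_force: [-0.4, -0.7, -1.2]
opening: 0.0853
t: 8.37
tool_pos: [0.4744, 0.3565, 0.0481]
tool_rot: [2.186, 0.059, -2.197]
contact_force: [0.3, -0.6, -1.1]
opening: 0.0854
[ 1.17893294 -0.02989699  0.0907125 ] [0.47566517 0.35730893 0.0501206 ]
```

View pics/t3.png

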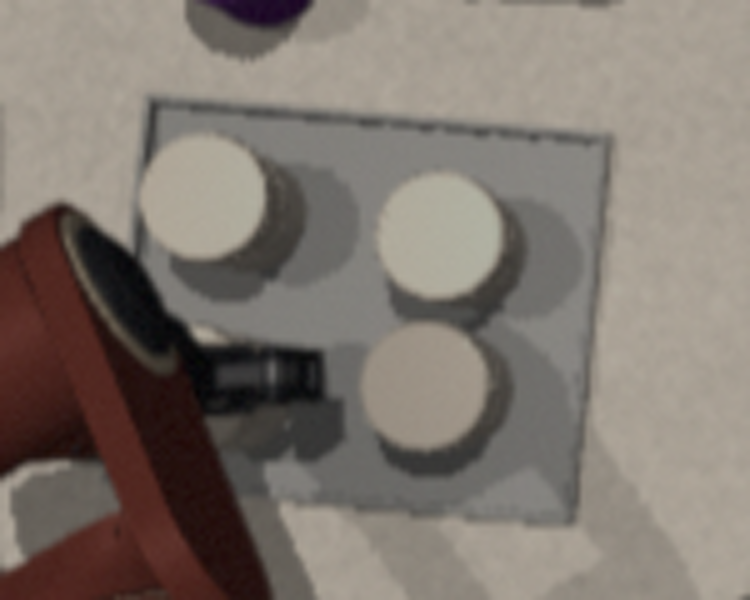

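B (440,235) and D (425,385) stand upright; the fingers straddle C at (205,380). Gripping C.

```bash
python3 -m crank '[[[0,0,0,0],[0,0,0,0],[0,0,0,0],[0,0,0,0]]]' 0.5 60;python3 -m crank '[[[0,0,0.01,0],[0,0,0.02,0],[0,0,0.03,0],[0,0,0.03,0],[0,0,0.03,0]]]';  python3 -m crank '[[[0,0,0,0],[0,0,0,0]]]'; python3 -m crank '[[[0,0,0,0]]]'
```

```text
t: 8.75
tool_pos: [0.4778, 0.3585, 0.0533]
tool_rot: [2.198, 0.064, -2.189]
contact_force: [0.8, -1.8, 6.4]
opening: 0.0633
t: 9.17
tool_pos: [0.4766, 0.3584, 0.0819]
tool_rot: [2.195, 0.063, -2.191]
contact_force: [-0.4, 0.4, -4.7]
opening: 0.0637
t: 9.33
tool_pos: [0.4755, 0.3577, 0.08]
tool_rot: [2.191, 0.061, -2.194]
contact_force: [0.3, -0.4, -4.4]
opening: 0.0635
t: 9.42
tool_pos: [0.4756, 0.3577, 0.0799]
tool_rot: [2.191, 0.061, -2.194]
contact_force: [-0.0, -0.9, -3.3]
opening: 0.0636
```

C is full (≈ −4.1 N). Carry it to the far bay, (0.5604, −0.0214).

```bash
python3 -m crank '[[[0,0,0.03,0],[0,-0.01,0.06,0],[0,-0.03,0.09,0],[0.01,-0.06,0.11,0],[0.02,-0.095,0.12,0]]]';python3 -m crank '[[[0.01,-0.038,0,0],[0.02,-0.076,0,0],[0.03,-0.114,0,0],[0.04,-0.152,0,0],[0.05,-0.19,0,0]]]';python3 -m crank '[[[0.005,-0.035,0,0],[0.01,-0.065,0,0],[0.0145,-0.085,0,0],[0.0145,-0.094,0,0],[0.0145,-0.094,0,0]]]';python3 -m crank '[[[0,0,0,0],[0,0,0,0]]]'
python3 - <<'E'
from h import *
for n,b in(("top",(210,120,330,240)),("scene",(180,130,300,250))):
    p,d=grab(n,n+"4"); crop(p,*b,5,f"pics/{n}4.png")
o=get_obs();print(o["contact_force"],o["tool_pos"],o["t"])
E
```

```text
t: 9.83
tool_pos: [0.4974, 0.2636, 0.2047]
tool_rot: [2.198, 0.068, -2.186]
contact_force: [2.1, 0.2, -3.7]
opening: 0.0637
t: 10.25
tool_pos: [0.5459, 0.0712, 0.2004]
tool_rot: [2.192, 0.062, -2.193]
contact_force: [0.3, 1.1, -3.4]
opening: 0.0636
t: 10.67
tool_pos: [0.5604, -0.0227, 0.2003]
tool_rot: [2.193, 0.059, -2.195]
contact_force: [0.1, 1.0, -3.8]
opening: 0.0636
t: 10.83
tool_pos: [0.5603, -0.0198, 0.2005]
tool_rot: [2.192, 0.064, -2.193]
contact_force: [0.8, 0.8, -4.5]
opening: 0.0637
[-0.62782127  0.30655182 -3.74451881] [ 0.56036855 -0.01967215  0.20066668] 10.9333
```

View pics/top4.png

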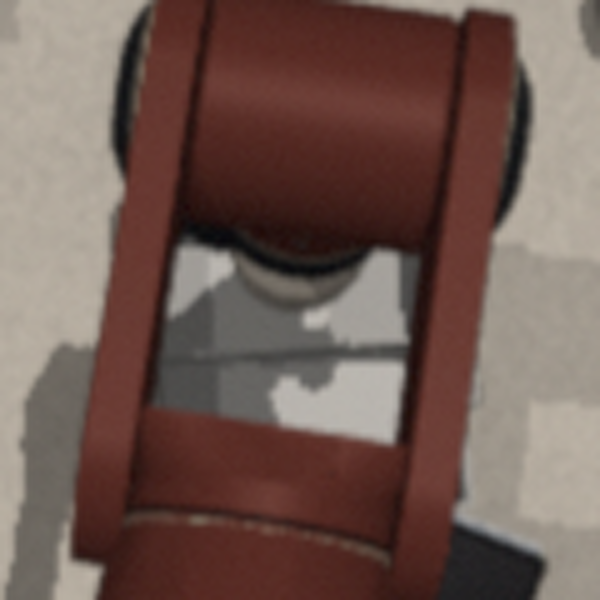

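View pics/scene4.png

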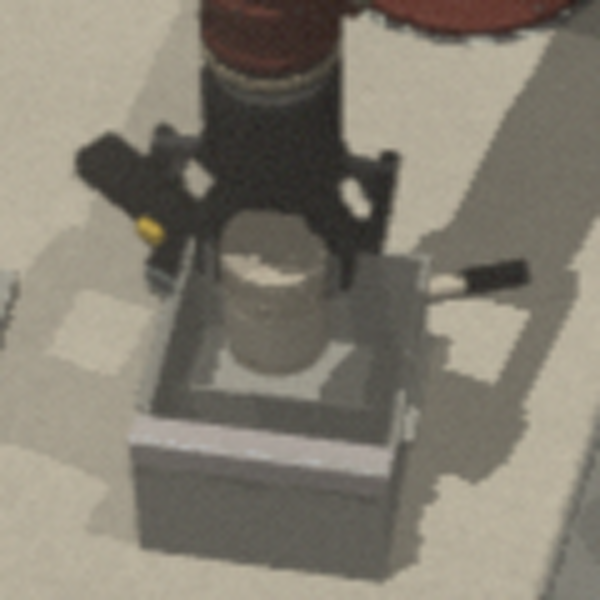

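Jar upright over the far bay (scene crop (275,290)). Lowering slowly.

```bash
python3 -m crank '[[[-0.001,-0.001,-0.02,0],[-0.001,-0.001,-0.04,0],[-0.001,-0.001,-0.06,0],[-0.001,-0.001,-0.075,0],[-0.001,-0.001,-0.09,0]]]';python3 -m crank '[[[0,0,-0.02,0],[0,0,-0.035,0],[0,0,-0.048,0],[0,0,-0.052,0],[0,0,-0.054,0]]]';python3 -m crank '[[[0,0,-0.002,0],[0,0,-0.004,0]]]'
```

```text
t: 11.35
tool_pos: [0.5591, -0.0207, 0.1097]
tool_rot: [2.191, 0.064, -2.193]
contact_force: [0.8, -0.0, -3.8]
opening: 0.0637
t: 11.77
tool_pos: [0.559, -0.0213, 0.0558]
tool_rot: [2.19, 0.064, -2.194]
contact_force: [-0.6, -0.1, -3.7]
opening: 0.0632
t: 11.93
tool_pos: [0.5607, -0.022, 0.054]
tool_rot: [2.195, 0.062, -2.19]
contact_force: [-0.5, 0.0, -4.0]
opening: 0.0635
```

```bash
python3 -m crank '[[[0,0,-0.001,0],[0,0,-0.002,0]]]'; python3 -m crank '[[[0,0,-0.0005,0],[0,0,-0.001,0]]]'
```

```text
t: 12.1
tool_pos: [0.561, -0.0221, 0.0534]
tool_rot: [2.195, 0.062, -2.19]
contact_force: [-4.4, 0.8, 10.5]
opening: 0.0636
t: 12.27
tool_pos: [0.5611, -0.0222, 0.0534]
tool_rot: [2.195, 0.062, -2.19]
contact_force: [-6.9, 1.3, 12.5]
opening: 0.0635
```

Floor contact at TCP 0.0534, the same height as the grasp on the tray. Release and rise.

```bash
python3 -m crank '[[[0,0,0,0],[0,0,0,0],[0,0,0,0]]]' 0.95;  python3 -m crank '[[[0,0,0.015,0],[0,0,0.04,0],[0,0,0.07,0],[0,0,0.1,0],[0,0,0.12,0]]]'
python3 - <<'E'
from h import *
p,d=grab("scene","s5"); crop(p,180,130,300,250,5,f"pics/s5.png")
o=get_obs();print(o["contact_force"],o["tool_pos"],o["t"])
E
```

```text
t: 12.52
tool_pos: [0.5604, -0.0222, 0.0507]
tool_rot: [2.195, 0.061, -2.19]
contact_force: [-0.4, 0.2, -0.3]
opening: 0.0809
t: 12.93
tool_pos: [0.5608, -0.0223, 0.1733]
tool_rot: [2.197, 0.061, -2.188]
contact_force: [0.9, -0.0, 0.3]
opening: 0.0813
[ 2.0753695  -0.16654484  2.66666177] [ 0.56306141 -0.02261971  0.1775418 ] 12.9833
```

View pics/s5.png

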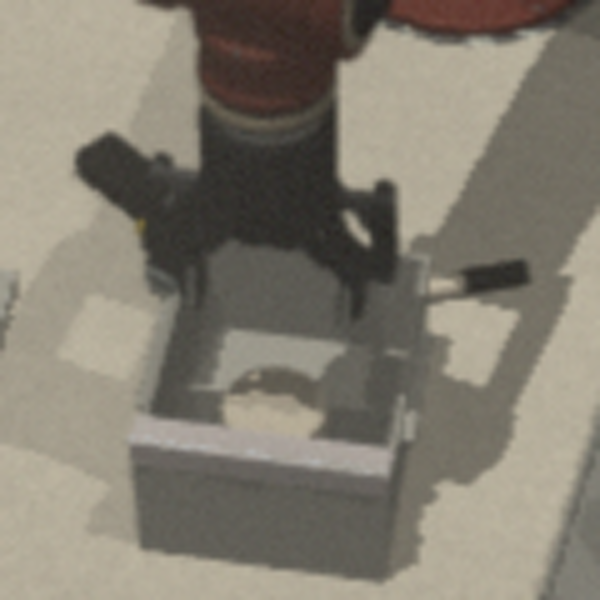

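C stands in the far bay (crop (270,405)). Now A (0.571, 0.351).

```bash
python3 -m crank '[[[0.001,0.041,0,0],[0.003,0.082,0,0],[0.005,0.123,0,0],[0.007,0.164,0,0],[0.009,0.205,0,0]]]' 1;python3 -m crank '[[[0.001,0.04,0,0],[0.002,0.08,0,0],[0.0025,0.12,0,0],[0.0025,0.15,0,0],[0.0025,0.167,0,0]]]';python3 -m crank '[[[0,0,0,0],[0,0,-0.03,0],[0,0,-0.06,0]]]'
python3 - <<'E'
from h import *
o=get_obs();print(o["contact_force"],o["tool_pos"],o["t"])
E
```

```text
t: 13.4
tool_pos: [0.5685, 0.1847, 0.1698]
tool_rot: [2.194, 0.062, -2.192]
contact_force: [1.4, 0.3, 0.3]
opening: 0.0855
t: 13.82
tool_pos: [0.5705, 0.3532, 0.1694]
tool_rot: [2.192, 0.066, -2.192]
contact_force: [0.6, -0.3, 0.4]
opening: 0.0854
t: 14.07
tool_pos: [0.5733, 0.35, 0.1121]
tool_rot: [2.2, 0.064, -2.187]
contact_force: [-0.5, -0.4, -0.8]
opening: 0.0856
[-0.47201455 -0.43195461 -0.81533762] [0.57333785 0.35002082 0.11213223] 14.0667
```

```bash
python3 -m crank '[[[0,0,-0.03,0],[0,0,-0.05,0],[0,0,-0.0595,0],[0,0,-0.0595,0]]]'; python3 -m crank '[[[0,0,0,0],[0,0,0,0],[0,0,0,0],[0,0,0,0]]]' 0.5 60;python3 -m crank '[[[0,0,0.01,0],[0,0,0.02,0],[0,0,0.03,0],[0,0,0.03,0],[0,0,0.03,0]]]';  python3 -m crank '[[[0,0,0,0],[0,0,0,0]]]'; python3 -m crank '[[[0,0,0,0]]]'
```

```text
t: 14.4
tool_pos: [0.5694, 0.3477, 0.0469]
tool_rot: [2.186, 0.058, -2.198]
contact_force: [-0.3, -0.1, 0.2]
opening: 0.0852
t: 14.73
tool_pos: [0.5728, 0.3506, 0.053]
tool_rot: [2.198, 0.064, -2.189]
contact_force: [0.7, -0.0, 3.5]
opening: 0.0634
t: 15.15
tool_pos: [0.5717, 0.3503, 0.0817]
tool_rot: [2.195, 0.063, -2.191]
contact_force: [-0.2, -1.2, -3.7]
opening: 0.0638
t: 15.32
tool_pos: [0.5705, 0.3497, 0.0795]
tool_rot: [2.191, 0.061, -2.194]
contact_force: [-0.3, -0.2, -3.2]
opening: 0.0634
t: 15.4
tool_pos: [0.5705, 0.3497, 0.0793]
tool_rot: [2.191, 0.061, -2.194]
contact_force: [0.0, -0.2, -2.7]
opening: 0.0636
```

A is full too (≈ −3.3 N). To the near bay (0.475, −0.0263).

```bash
python3 -m crank '[[[0,0,0.03,0],[0,-0.01,0.06,0],[-0.005,-0.03,0.09,0],[-0.015,-0.06,0.11,0],[-0.025,-0.095,0.12,0]]]';python3 -m crank '[[[-0.01,-0.038,0,0],[-0.02,-0.076,0,0],[-0.03,-0.114,0,0],[-0.04,-0.152,0,0],[-0.05,-0.19,0,0]]]';python3 -m crank '[[[-0.006,-0.035,0,0],[-0.013,-0.065,0,0],[-0.02,-0.085,0,0],[-0.0205,-0.091,0,0],[-0.0205,-0.091,0,0]]]';python3 -m crank '[[[0,0,0,0],[0,0,0,0]]]'
python3 - <<'E'
from h import *
p,d=grab("scene","s6"); crop(p,180,130,300,250,5,f"pics/s6.png")
o=get_obs();print(o["contact_force"],o["tool_pos"],o["t"])
E
```

```text
t: 15.82
tool_pos: [0.5474, 0.2555, 0.2044]
tool_rot: [2.199, 0.067, -2.186]
contact_force: [1.0, -0.5, -2.4]
opening: 0.0637
t: 16.23
tool_pos: [0.495, 0.0635, 0.1999]
tool_rot: [2.192, 0.063, -2.193]
contact_force: [-0.0, -1.2, -3.5]
opening: 0.0633
t: 16.65
tool_pos: [0.4752, -0.0273, 0.2]
tool_rot: [2.194, 0.059, -2.194]
contact_force: [0.2, 0.0, -4.1]
opening: 0.0635
t: 16.82
tool_pos: [0.4758, -0.0251, 0.2001]
tool_rot: [2.192, 0.064, -2.193]
contact_force: [0.1, -0.8, -3.7]
opening: 0.0633
[ 0.29375796 -0.03474313 -3.14774358] [ 0.47576145 -0.02502211  0.20017003] 16.8667
```

View pics/s6.png

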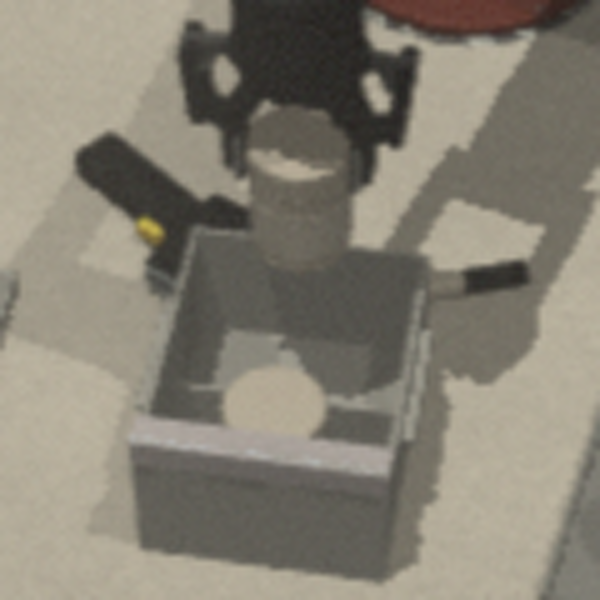

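Jar held upright over the near bay (crop (300,190)), C in the far bay at (273,400). Lowering.

```bash
python3 -m crank '[[[-0.0005,-0.001,-0.02,0],[-0.0005,-0.001,-0.04,0],[-0.0005,-0.001,-0.06,0],[-0.0005,-0.001,-0.075,0],[-0.0005,-0.001,-0.09,0]]]';python3 -m crank '[[[0,0,-0.02,0],[0,0,-0.035,0],[0,0,-0.046,0],[0,0,-0.052,0],[0,0,-0.055,0]]]';python3 -m crank '[[[0,0,-0.002,0],[0,0,-0.003,0]]]'
```

```text
t: 17.28
tool_pos: [0.475, -0.0258, 0.1091]
tool_rot: [2.191, 0.065, -2.193]
contact_force: [0.0, 0.2, -4.5]
opening: 0.0638
t: 17.7
tool_pos: [0.4748, -0.0264, 0.0544]
tool_rot: [2.191, 0.064, -2.194]
contact_force: [0.1, -0.3, -4.1]
opening: 0.0636
t: 17.87
tool_pos: [0.4758, -0.027, 0.053]
tool_rot: [2.194, 0.062, -2.191]
contact_force: [-2.2, 1.4, 1.4]
opening: 0.0633
```

```bash
python3 -m crank '[[[0,0,-0.0005,0],[0,0,-0.001,0]]]';python3 -m crank '[[[0,0,0,0],[0,0,0,0],[0,0,0,0]]]' 0.95;  python3 -m crank '[[[0,0,0.015,0],[0,0,0.04,0],[0,0,0.07,0],[0,0,0.1,0],[0,0,0.12,0]]]';python3 -m crank '[[[0,-0.04,0.01,7],[0,-0.08,0.01,14],[0,-0.12,0.01,21],[0,-0.16,0.01,28],[0,-0.2,0.01,35]]]' 0.6
python3 - <<'E'
from h import *
for n,b in(("top",(210,120,330,240)),("scene",(180,130,300,250))):
    p,d=grab(n,n+"7"); crop(p,*b,5,f"pics/{n}7.png")
o=get_obs();print(o["contact_force"],o["tool_pos"],o["t"])
E
```

```text
t: 18.03
tool_pos: [0.476, -0.027, 0.053]
tool_rot: [2.195, 0.062, -2.191]
contact_force: [-3.6, 2.3, 7.1]
opening: 0.0636
t: 18.28
tool_pos: [0.4759, -0.0274, 0.0521]
tool_rot: [2.195, 0.061, -2.19]
contact_force: [0.2, 0.0, -0.7]
opening: 0.081
t: 18.7
tool_pos: [0.4764, -0.0274, 0.1749]
tool_rot: [2.197, 0.061, -2.187]
contact_force: [0.5, -0.6, 0.4]
opening: 0.0813
t: 19.12
tool_pos: [0.4753, -0.216, 0.182]
tool_rot: [1.863, 0.601, -1.861]
contact_force: [1.1, 0.2, 0.4]
opening: 0.0513
[-0.22824753  0.12093776  0.31968003] [ 0.47509353 -0.21902607  0.18201501] 19.2167
```

View pics/top7.png

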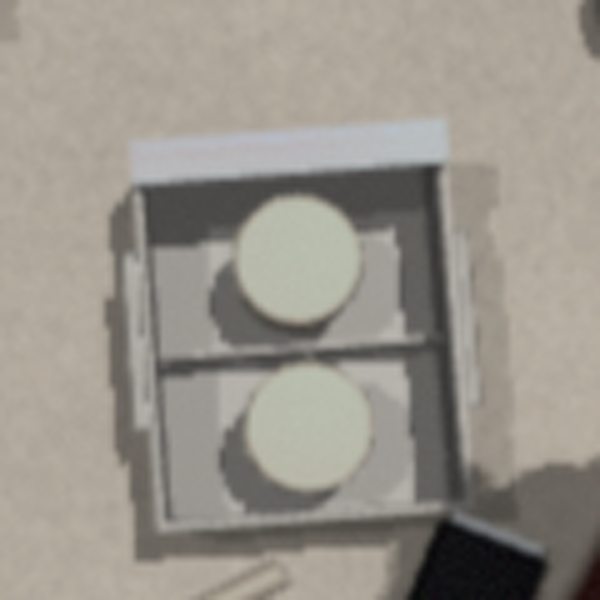

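View pics/scene7.png

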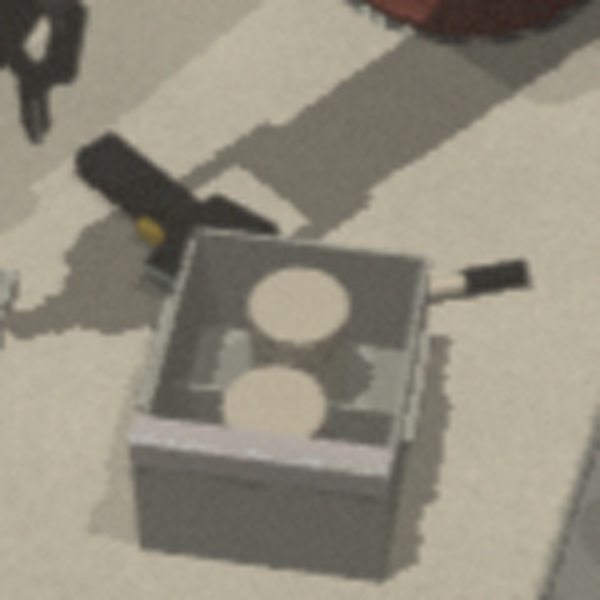

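Both full jars are upright, one per bay (top crop (298,260) and (308,427)). Refine the handle pose.

Run:
```python
from h import *
t=np.load("top0.npy"); m=(t.max(2)<60).astype(np.uint8); roi=np.zeros_like(m); roi[170:200,350:405]=1; m&=roi
v,u=np.nonzero(m); P=plane("top",np.c_[u,v],.05)[:,:2]
r=cv2.minAreaRect((P*1000).astype(np.float32)); print("top rect mm",r)
print("mean",P.mean(0))
l=cv2.fitLine((P*1000).astype(np.float32),cv2.DIST_L2,0,.01,.01).ravel(); print("yaw",np.degrees(np.arctan2(l[1],l[0])))
s=np.load("scene0.npy"); crop_=s[185:207,133:172]
m=(s.max(2)<75).astype(np.uint8); roi=np.zeros_like(m); roi[183:210,130:174]=1; m&=roi
S=cloud("scene",np.load("scene0d.npy")); D=cloud("top",np.load("top0d.npy"))
for n,C,b in(("top",D,(352,172,402,198)),("scene",S,(130,183,174,210))):
    q=C[b[1]:b[3],b[0]:b[2]].reshape(-1,3); q=q[q[:,2]>.042]; l=cv2.fitLine((q[:,:2]*1000).astype(np.float32),cv2.DIST_L2,0,.01,.01).ravel()
    print(n,len(q),"yaw",np.degrees(np.arctan2(l[1],l[0])),l[2:],cv2.minAreaRect((q[:,:2]*1000).astype(np.float32)),np.median(q[:,2]))
o=get_obs();M=R.from_rotvec(o["tool_rot"]).as_matrix(); print(o["tool_pos"],"jaw yaw",np.degrees(np.arctan2(M[1,1],M[0,1])),o["q"].round(2))
```

```text
top rect mm ((521.4638671875, -303.3318176269531), (16.875171661376953, 99.73509216308594), 5.037991523742676)
mean [ 0.52159439 -0.30229119]
yaw -84.3143
top 230 yaw -85.28141 [ 522.8017  -308.00537] ((523.01708984375, -308.2886047363281), (16.08754539489746, 96.29205322265625), 5.008421897888184) 0.04890361886610772
scene 147 yaw -85.816605 [ 525.99133 -307.01727] ((523.922119140625, -308.0366516113281), (22.855619430541992, 98.0294189453125), 2.9416494369506836) 0.04963551866343763
[ 0.47509353 -0.21902607  0.18201501] jaw yaw -54.65546351998427 [-0.57 -0.16  1.9  -0.    1.4   0.38]
```

```bash
python3 -m crank '[[[0.01,-0.02,0,7],[0.02,-0.04,-0.01,14],[0.03,-0.06,-0.02,21],[0.04,-0.08,-0.03,28],[0.048,-0.089,-0.04,35]]]' 0.6; python3 -m crank '[[[0,0,-0.01,7],[0,0,-0.02,14],[0,0,-0.03,21],[0,0,-0.04,24],[0,0,-0.04,24]]]';python3 -m crank '[[[0,0,0,0],[0,0,0,0]]]'
python3 - <<'E'
from h import *
o=get_obs();M=R.from_rotvec(o["tool_rot"]).as_matrix(); print(o["tool_pos"],"jaw yaw",np.degrees(np.arctan2(M[1,1],M[0,1])),o["q"].round(2))
E
```

```text
t: 19.63
tool_pos: [0.524, -0.305, 0.1412]
tool_rot: [1.451, 1.03, -1.451]
contact_force: [0.0, -0.2, 0.7]
opening: 0.051
t: 20.05
tool_pos: [0.5222, -0.3018, 0.0989]
tool_rot: [1.151, 1.25, -1.151]
contact_force: [0.2, 0.2, -0.6]
opening: 0.0512
t: 20.22
tool_pos: [0.5237, -0.3031, 0.1021]
tool_rot: [1.152, 1.244, -1.151]
contact_force: [-0.0, -0.1, 1.2]
opening: 0.0513
[ 0.52367212 -0.30310431  0.10207143] jaw yaw 4.46469646634776 [-0.65  0.12  1.77  0.    1.25 -0.73]
```

```bash
python3 -m crank '[[[-0.001,-0.005,-0.025,0.5],[-0.001,-0.005,-0.05,0.5],[-0.001,-0.005,-0.068,0.5],[-0.001,-0.005,-0.076,0.5],[-0.001,-0.005,-0.076,0.5]]]'; python3 -m crank '[[[0,0,0,0],[0,0,0,0]]]'
python3 - <<'E'
from h import *
p,d=grab("scene","s8"); crop(p,100,140,220,250,6,f"pics/s8.png")
o=get_obs();M=R.from_rotvec(o["tool_rot"]).as_matrix(); print(o["tool_pos"],"jaw yaw",np.degrees(np.arctan2(M[1,1],M[0,1])),o["contact_force"])
E
```

```text
t: 20.63
tool_pos: [0.5212, -0.3072, 0.0237]
tool_rot: [1.145, 1.253, -1.145]
contact_force: [0.7, 0.3, 0.1]
opening: 0.0515
t: 20.8
tool_pos: [0.5235, -0.309, 0.0274]
tool_rot: [1.144, 1.246, -1.144]
contact_force: [0.4, 0.6, 1.0]
opening: 0.0513
[ 0.52355172 -0.30899579  0.02749249] jaw yaw 5.030574418504843 [0.62938542 0.14134162 1.8678683 ]
```

View pics/s8.png

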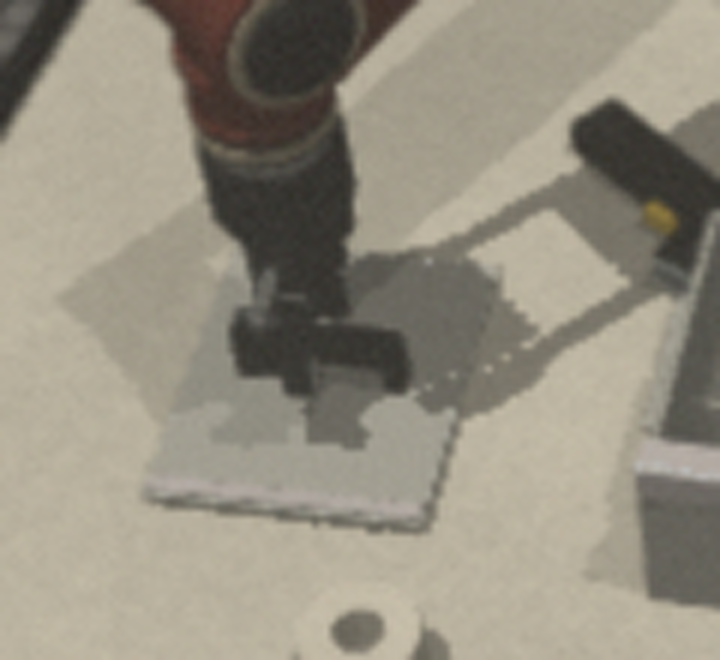

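Fingers straddle the bar near its middle (crop (300,340)). Go 4 mm deeper and close.

```bash
python3 -m crank '[[[0,0,-0.004,0],[0,0,-0.004,0],[0,0,-0.004,0],[0,0,-0.004,0],[0,0,-0.004,0]]]' 0.1 40; python3 -m crank '[[[0,0,0,0],[0,0,0,0]]]';python3 -m crank '[[[0,0,0.01,0],[0,0,0.02,0],[0,0,0.03,0],[0,0,0.03,0],[0,0,0.03,0]]]'
python3 - <<'E'
from h import *
p,d=grab("scene","s9"); crop(p,100,140,220,250,6,f"pics/s9.png")
o=get_obs();M=R.from_rotvec(o["tool_rot"]).as_matrix(); print(o["tool_pos"],"jaw yaw",np.degrees(np.arctan2(M[1,1],M[0,1])),o["contact_force"],o["wrist_torque"])
E
```

```text
t: 21.27
tool_pos: [0.5225, -0.3082, 0.0218]
tool_rot: [1.144, 1.249, -1.144]
contact_force: [-0.3, 1.2, 2.0]
opening: 0.0153
t: 21.43
tool_pos: [0.5225, -0.3083, 0.0218]
tool_rot: [1.144, 1.249, -1.144]
contact_force: [-0.3, 0.3, 3.5]
opening: 0.015
t: 21.85
tool_pos: [0.523, -0.3087, 0.0528]
tool_rot: [1.144, 1.247, -1.144]
contact_force: [-1.1, -0.8, -1.6]
opening: 0.0155
[ 0.52240503 -0.30824194  0.05184582] jaw yaw 5.034772636453242 [-0.21487608  0.03837015 -2.059032  ] [ 0.02119131 -0.03080853  0.02868067]
```

View pics/s9.png

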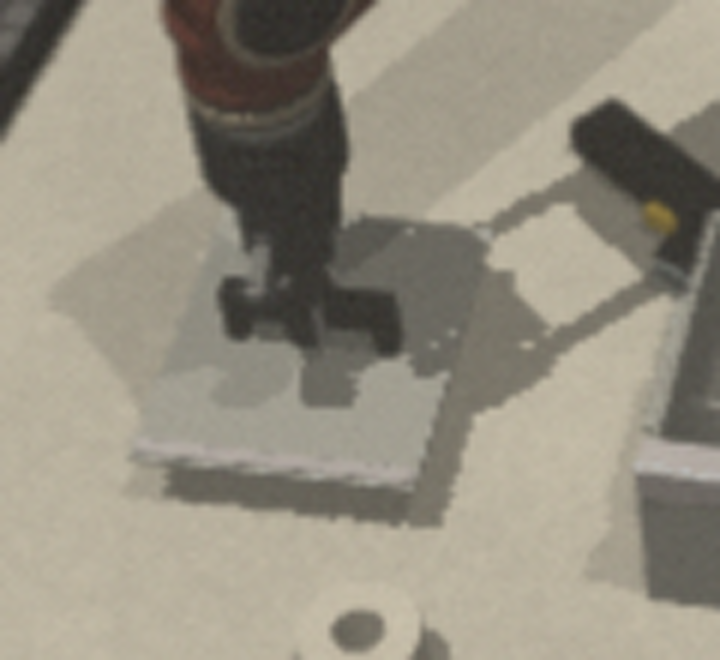

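Cover lifted level (≈ −2 N). Carry it to just short of the lip above the box: cover centre 23 mm near of box centre → (0.5005, −0.0248).

```bash
python3 -m crank '[[[0,0,0.03,0],[0,0,0.06,0],[-0.002,0.02,0.09,-0.5],[-0.006,0.05,0.11,-1],[-0.01,0.085,0.118,-1.7]]]'; python3 -m crank '[[[-0.003,0.035,0,0],[-0.006,0.07,0,0],[-0.008,0.105,0,0],[-0.01,0.135,0,0],[-0.011,0.16,0,0]]]'; python3 -m crank '[[[0,0.02,0,0],[-0.0005,0.032,0,0],[-0.0005,0.038,0,0],[-0.0005,0.038,0,0],[-0.0005,0.038,0,0]]]';python3 -m crank '[[[0,0,0,0],[0,0,0,0]]]'
python3 - <<'E'
from h import *
o=get_obs();M=R.from_rotvec(o["tool_rot"]).as_matrix(); print(o["tool_pos"],"jaw yaw",np.degrees(np.arctan2(M[1,1],M[0,1])),o["contact_force"])
for n,b in(("top",(210,110,340,250)),("scene",(180,120,300,250))):
    p,d=grab(n,n+"10"); crop(p,*b,4.5,f"pics/{n}10.png")
E
```

```text
t: 22.32
tool_pos: [0.5136, -0.2243, 0.1734]
tool_rot: [1.168, 1.228, -1.166]
contact_force: [-0.2, -0.0, -1.3]
opening: 0.0153
t: 22.73
tool_pos: [0.5002, -0.0609, 0.1685]
tool_rot: [1.166, 1.238, -1.166]
contact_force: [0.7, -0.0, -1.8]
opening: 0.0152
t: 23.15
tool_pos: [0.5008, -0.0256, 0.1691]
tool_rot: [1.166, 1.236, -1.167]
contact_force: [-0.7, -0.8, -2.1]
opening: 0.0151
t: 23.32
tool_pos: [0.5008, -0.0261, 0.1693]
tool_rot: [1.167, 1.235, -1.167]
contact_force: [0.2, -0.6, -1.5]
opening: 0.0157
[ 0.50084897 -0.02608275  0.169285  ] jaw yaw 3.2539203787817224 [ 0.17847528 -0.56345023 -1.52511872]
```

View pics/top10.png

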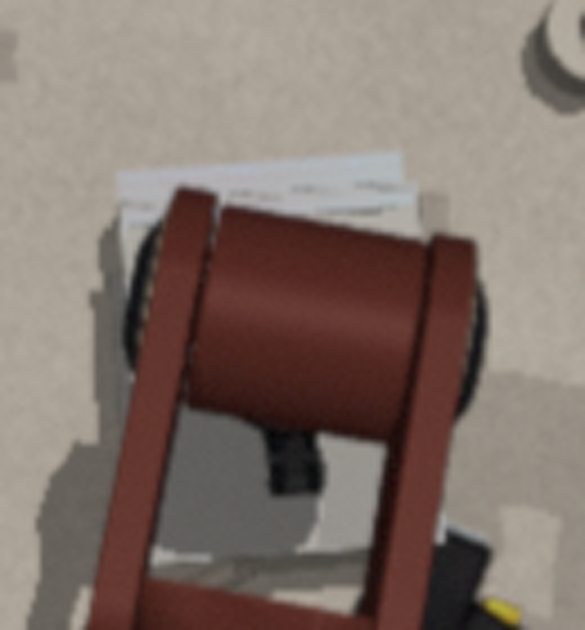

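View pics/scene10.png

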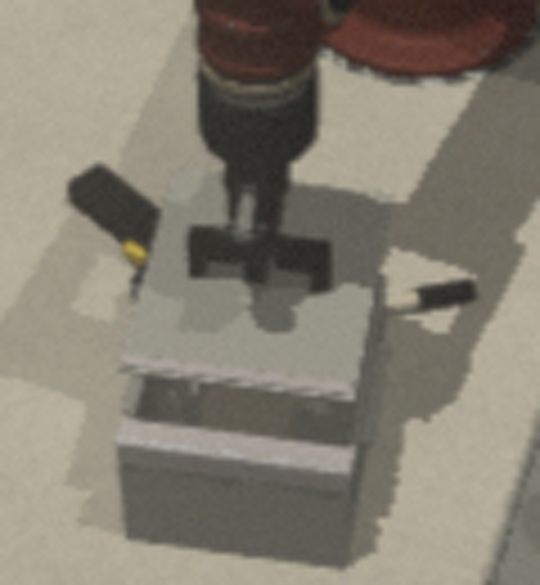

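Run:
```python
from h import *
def c2p(a,s,o): return (np.array(a,float)+.5)/s-.5+np.array(o)
th=np.radians(3.3); Rb=np.array([[np.cos(th),np.sin(th)],[-np.sin(th),np.cos(th)]])
def box(P): return ((P[:,:2]-[.5235,-.0235])@Rb.T*1000).round(1)
for n in("top","scene"):
    p=np.load(n+"10.npy"); b=(225,130,320,175) if n=="top" else (195,185,270,235); crop(p,*b,8,f"pics/{n}10b.png")
o=np.array([[.50085,-.02608,0]]); print("tcp in box",box(o))
z=.1693-.0218+.012
print("scene hook",box(plane("scene",c2p([[122,362],[357,392]],4.5,(180,120)),z)))
print("scene lip outer",box(plane("scene",c2p([[118,445],[353,472]],4.5,(180,120)),.112)))
print("top hook",box(plane("top",c2p([[122,207],[418,190]],4.5,(210,110)),z)))
print("top lip far",box(plane("top",c2p([[117,173],[402,152]],4.5,(210,110)),.112)))
```

```text
tcp in box [[-22.8  -1.3]]
scene hook [[ 63.5 -77. ]
 [ 63.   77.5]]
scene lip outer [[ 95.2 -75.6]
 [ 91.6  80.3]]
top hook [[ 70.1  74.3]
 [ 67.5 -79.9]]
top lip far [[ 95.9  77.4]
 [ 95.8 -78.3]]
```

View pics/top10b.png

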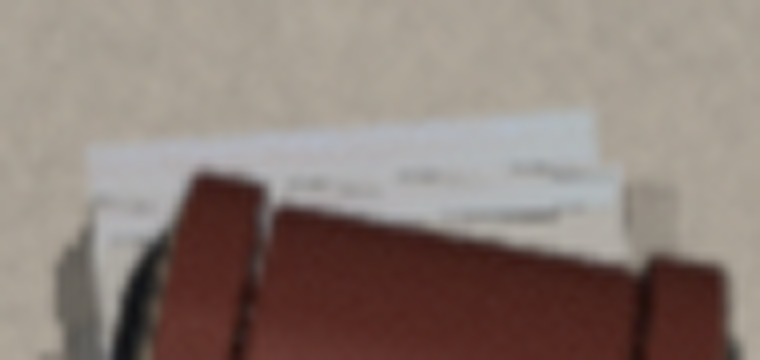

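View pics/scene10b.png

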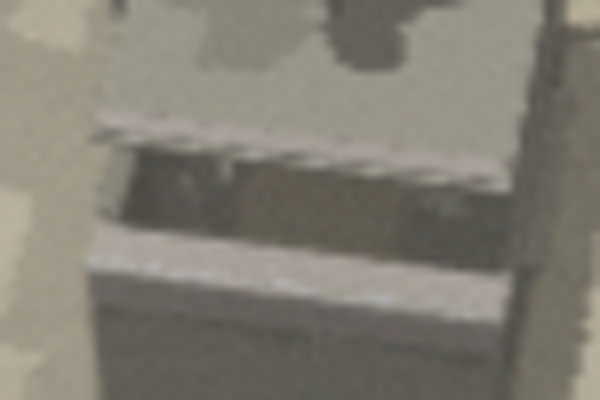

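Cover sits ≈ 2 mm to −y of the box (both views) and its hook edge at x ≈ 69–71, just short of the lip (75). Correct y and lower.

```bash
python3 -m crank '[[[0,0.002,-0.015,0],[0,0.002,-0.03,0],[0,0.002,-0.04,0],[0,0.002,-0.044,0],[0,0.002,-0.044,0]]]' - 20; python3 -m crank '[[[0,0,0,0],[0,0,-0.002,0],[0,0,-0.004,0]]]';python3 -m crank '[[[0,0,-0.001,0],[0,0,-0.002,0],[0,0,-0.002,0]]]'
```

```text
t: 23.83
tool_pos: [0.4998, -0.0232, 0.1239]
tool_rot: [1.166, 1.238, -1.168]
contact_force: [0.7, -0.2, -2.2]
opening: 0.0152
t: 24.08
tool_pos: [0.5016, -0.0233, 0.1224]
tool_rot: [1.167, 1.234, -1.165]
contact_force: [-0.7, 0.2, -1.8]
opening: 0.0159
t: 24.33
tool_pos: [0.501, -0.0231, 0.1197]
tool_rot: [1.166, 1.236, -1.166]
contact_force: [0.2, -0.6, 0.5]
opening: 0.0154
```

Contact at TCP z 0.1197 as expected (rib on rim 98 mm). Press gently so the hook edge tilts down.

```bash
python3 -m crank '[[[0,0,-0.001,0],[0,0,-0.002,0],[0,0,-0.002,0]]]';python3 -m crank '[[[0,0,-0.001,0],[0,0,-0.002,0],[0,0,-0.002,0]]]'
python3 - <<'E'
from h import *
o=get_obs();print(o["tool_pos"],o["contact_force"],o["wrist_torque"],o["opening"])
p,d=grab("scene","s11"); crop(p,180,120,300,250,4.5,f"pics/s11.png")
E
```

```text
t: 24.58
tool_pos: [0.5014, -0.0232, 0.1189]
tool_rot: [1.166, 1.235, -1.166]
contact_force: [-1.1, 0.5, 5.7]
opening: 0.0156
t: 24.83
tool_pos: [0.5019, -0.0232, 0.1181]
tool_rot: [1.167, 1.235, -1.165]
contact_force: [-1.7, 1.3, 10.6]
opening: 0.0152
[ 0.50185529 -0.02318113  0.11805096] [-1.7453067   1.31681502 10.58809911] [ 0.15958592  1.22071882 -0.04894376] 0.015158100253005834
```

View pics/s11.png

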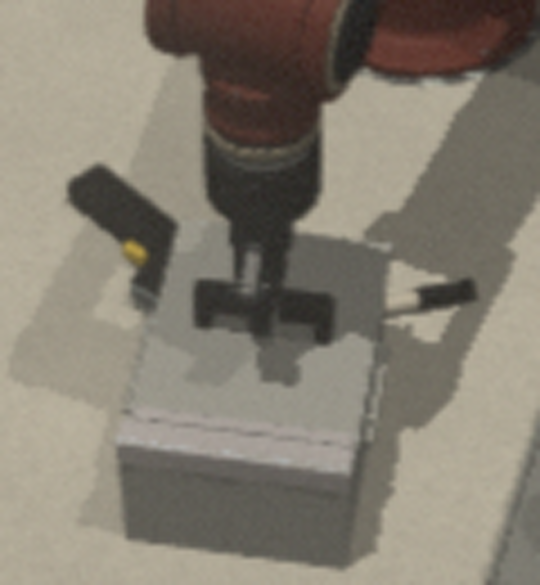

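Cover rests with its hook edge just near of the lip (crop row ~425). Release into a loose cage around the bar so the hook edge settles 8 mm.

```bash
python3 -m crank '[[[0,0,0.001,0],[0,0,0.002,0],[0,0,0.003,0]]]' 0.22
python3 - <<'E'
from h import *
o=get_obs();print(o["tool_pos"],o["contact_force"],o["opening"])
for n,b in(("top",(210,110,340,250)),("scene",(180,120,300,250))):
    p,d=grab(n,n+"12"); crop(p,*b,4.5,f"pics/{n}12.png")
    C=cloud(n,d); np.save(n+"12c.npy",C)
E
```

```text
t: 25.13
tool_pos: [0.5009, -0.0231, 0.1183]
tool_rot: [1.166, 1.236, -1.166]
contact_force: [0.9, 0.4, -0.6]
opening: 0.0187
[ 0.50086506 -0.02311782  0.11826633] [ 0.8952986   0.35609735 -0.5650841 ] 0.018700144965772325
```

View pics/top12.png

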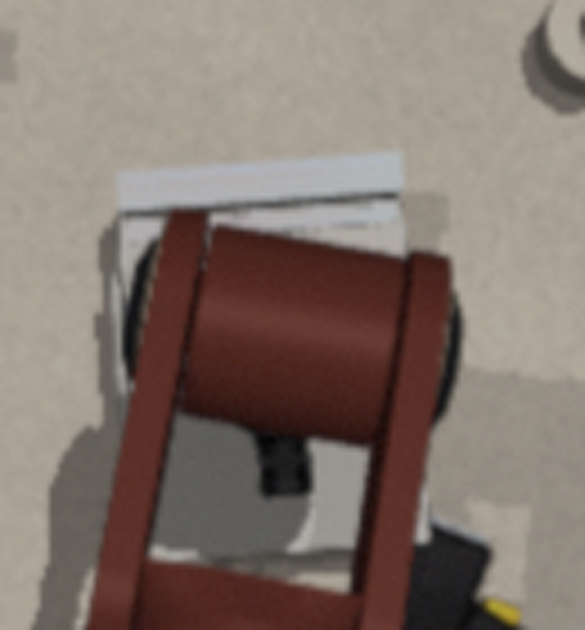

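View pics/scene12.png

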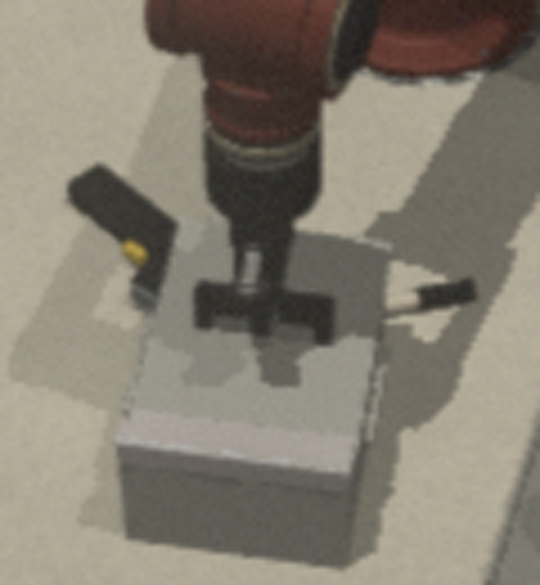

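Hook edge has dropped: the lip now hides it in the scene view. Fit the plate plane for tilt.

```bash
cat > tilt.py <<'E'
from h import *
th=np.radians(3.3); e=np.array([np.cos(th),np.sin(th)]); f=np.array([-np.sin(th),np.cos(th)])
def tilt(C,zl=.095,zh=.122,xr=(-110,70),yr=70):
    P=C.reshape(-1,3); P=P[np.isfinite(P).all(1)]
    b=(P[:,:2]-[.5235,-.0235]); x=b@e; y=b@f
    m=(x>xr[0]/1e3)&(x<xr[1]/1e3)&(abs(y)<yr/1e3)&(P[:,2]>zl)&(P[:,2]<zh)
    x,y,z=x[m],y[m],P[m,2]
    for _ in range(4):
        A=np.c_[np.ones_like(x),x,y]; k=np.linalg.lstsq(A,z,rcond=None)[0]; r=z-A@k; g=abs(r)<.004; x,y,z=x[g],y[g],z[g]
    return len(z),"z0 %.4f slope_x %.4f slope_y %.4f"%tuple(k),"std %.4f"%r.std()
E
python3 - <<'E'
from tilt import *
for n in("top","scene"): print(n,tilt(np.load(n+"12c.npy")))
E
```

```text
top (1164, 'z0 0.1052 slope_x -0.0428 slope_y 0.0023', 'std 0.0017')
scene (1416, 'z0 0.1067 slope_x -0.0447 slope_y 0.0014', 'std 0.0019')
```

```bash
python3 -m crank '[[[0.002,0,0,0],[0.004,0,0,0],[0.006,0,0,0],[0.0075,0.0005,0,0],[0.009,0.0005,0,0]]]'
python3 - <<'E'
from tilt import *
o=get_obs();print(o["tool_pos"],((o["tool_pos"][:2]-[.5235,-.0235])@e).round(4),o["contact_force"],o["opening"])
for n,b in(("top",(210,110,340,250)),("scene",(180,120,300,250))):
    p,d=grab(n,n+"13"); crop(p,*b,4.5,f"pics/{n}13.png"); print(tilt(cloud(n,d)))
E
```

```text
t: 25.65
tool_pos: [0.5097, -0.0225, 0.1179]
tool_rot: [1.166, 1.237, -1.167]
contact_force: [-0.9, 0.5, -1.1]
opening: 0.0191
[ 0.5096934  -0.02250807  0.11793699] -0.0137 [-0.9434283   0.47327039 -1.11802978] 0.01911324374982826
(1125, 'z0 0.1051 slope_x -0.0437 slope_y -0.0036', 'std 0.0018')
(1390, 'z0 0.1069 slope_x -0.0456 slope_y -0.0004', 'std 0.0019')
```

View pics/top13.png

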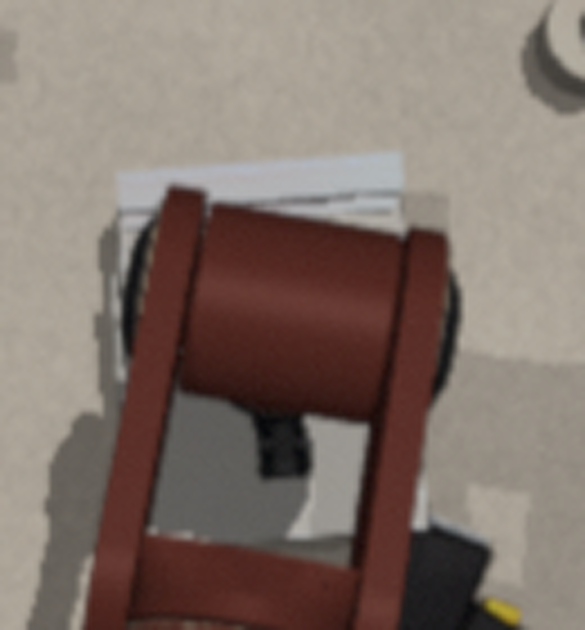

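Hook strip is now partly under the lip, still tilted ~0.045. Continue in 1 mm steps.

```bash
python3 -m crank '[[[0.001,0,0,0],[0.001,0,0,0],[0.002,0,0,0],[0.002,0,0,0],[0.002,0,0,0]]]'
python3 - <<'E'
from tilt import *
o=get_obs();print(o["tool_pos"],((o["tool_pos"][:2]-[.5235,-.0235])@e).round(4),o["contact_force"],o["opening"])
for n in("scene",):
    p,d=grab(n,n+"14"); print(tilt(cloud(n,d)))
E
python3 -m crank '[[[0.0005,0,0,0],[0.001,0,0,0],[0.001,0,0,0],[0.001,0,0,0]]]'
python3 - <<'E'
from tilt import *
o=get_obs();print(o["tool_pos"],((o["tool_pos"][:2]-[.5235,-.0235])@e).round(4),o["contact_force"],o["opening"])
for n in("scene",):
    p,d=grab(n,n+"15"); print(tilt(cloud(n,d)))
E
```

```text
t: 26.17
tool_pos: [0.5118, -0.0226, 0.1184]
tool_rot: [1.166, 1.236, -1.166]
contact_force: [-0.9, 0.1, -0.9]
opening: 0.0189
[ 0.51180416 -0.02258959  0.11835601] -0.0116 [-0.94134261  0.0607114  -0.91666845] 0.018882704994054773
(1366, 'z0 0.1068 slope_x -0.0461 slope_y -0.0031', 'std 0.0019')
t: 26.55
tool_pos: [0.5128, -0.0226, 0.1183]
tool_rot: [1.166, 1.236, -1.166]
contact_force: [-1.0, -0.0, 0.2]
opening: 0.0189
[ 0.51276208 -0.02259166  0.11834296] -0.0107 [-1.04307679 -0.01021062  0.19036253] 0.018941489025260983
(1361, 'z0 0.1069 slope_x -0.0441 slope_y 0.0003', 'std 0.0019')
```

```bash
python3 -m crank '[[[0.0005,0,0,0],[0.001,0,0,0],[0.001,0,0,0]]]'
python3 - <<'E'
from tilt import *
o=get_obs();print(((o["tool_pos"][:2]-[.5235,-.0235])@e).round(4),o["contact_force"],tilt(cloud("scene",grab("scene","s16")[1])))
E
python3 -m crank '[[[0.0005,0,0,0],[0.001,0,0,0],[0.001,0,0,0]]]'
python3 - <<'E'
from tilt import *
o=get_obs();print(((o["tool_pos"][:2]-[.5235,-.0235])@e).round(4),o["contact_force"],tilt(cloud("scene",grab("scene","s17")[1])))
E
```

```text
t: 26.85
tool_pos: [0.5138, -0.0226, 0.1183]
tool_rot: [1.166, 1.236, -1.166]
contact_force: [-1.0, -0.8, 0.1]
opening: 0.0187
-0.0096 [-0.99050546 -0.83918365  0.11991229] (1358, 'z0 0.1068 slope_x -0.0430 slope_y 0.0011', 'std 0.0019')
t: 27.15
tool_pos: [0.5148, -0.0226, 0.1183]
tool_rot: [1.166, 1.236, -1.166]
contact_force: [-0.7, -0.9, -0.2]
opening: 0.0187
-0.0086 [-0.71740581 -0.94238778 -0.22115082] (1301, 'z0 0.1031 slope_x 0.0002 slope_y -0.0007', 'std 0.0019')
```

The near edge has dropped: plate flat (slopes < 0.001). Nudge 3 mm to the middle of the play, then open and leave.

```bash
python3 -m crank '[[[0.001,0,0,0],[0.002,0,0,0],[0.003,0,0,0],[0.003,0,0,0]]]'; python3 -m crank '[[[-0.001,0,0,0],[-0.001,0,0,0],[-0.001,0,0,0],[-0.001,0,0,0]]]' 0.5; python3 -m crank '[[[0,0,0.015,0],[0,0,0.04,0],[0,0,0.07,0],[0,0,0.1,0],[0,0,0.1,0]]]';python3 -m crank '[[[0,-0.04,0,0],[0,-0.08,0,0],[0,-0.12,0,0],[0,-0.16,0,0],[0,-0.2,0,0]]]';python3 -m crank '[[[0,-0.04,0,0],[0,-0.06,0,0],[0,-0.06,0,0]]]'
python3 - <<'E'
from tilt import *
def c2p(a,s,o): return (np.array(a,float)+.5)/s-.5+np.array(o)
o=get_obs();print(o["tool_pos"],o["contact_force"])
for n,b in(("top",(225,125,315,245)),("scene",(190,150,290,250))):
    p,d=grab(n,n+"18"); C=cloud(n,d); print(tilt(C)); crop(p,*b,5,f"pics/{n}18.png")
    q=C.reshape(-1,3); q=q[np.isfinite(q).all(1)]; b_=(q[:,:2]-[.5235,-.0235]); x=b_@e;y=b_@f; m=(abs(x)<.06)&(abs(y)<.06)&(q[:,2]>.132)&(q[:,2]<.15)
    print("handle",m.sum(),x[m].mean().round(4),y[m].mean().round(4),np.median(q[m,2]),cv2.minAreaRect(np.c_[x[m],y[m]].astype(np.float32)*1000))
crop(p,90,100,410,320,2.4,"pics/all18.png")
p,d=grab("top","top19"); crop(p,80,90,420,290,2.3,"pics/top19.png")
E
```

```text
t: 27.53
tool_pos: [0.518, -0.0226, 0.1184]
tool_rot: [1.166, 1.236, -1.166]
contact_force: [-0.5, 0.3, 0.8]
opening: 0.0189
t: 27.87
tool_pos: [0.5169, -0.0226, 0.1185]
tool_rot: [1.166, 1.236, -1.166]
contact_force: [0.3, 0.6, -0.2]
opening: 0.0425
t: 28.28
tool_pos: [0.5203, -0.0232, 0.2261]
tool_rot: [1.17, 1.225, -1.159]
contact_force: [-0.1, -0.8, -0.2]
opening: 0.043
t: 28.7
tool_pos: [0.5165, -0.2244, 0.2182]
tool_rot: [1.166, 1.236, -1.166]
contact_force: [1.3, 0.1, 0.6]
opening: 0.0427
t: 28.95
tool_pos: [0.5161, -0.2866, 0.2179]
tool_rot: [1.169, 1.233, -1.171]
contact_force: [-1.3, 0.2, 0.2]
opening: 0.0428
[ 0.51613083 -0.28664488  0.2178628 ] [-1.32791678  0.23276914  0.20079336]
(3476, 'z0 0.1012 slope_x 0.0006 slope_y -0.0016', 'std 0.0017')
handle 271 -0.0071 0.0006 0.13900858344113165 ((-6.805809497833252, 0.44338226318359375), (93.70574188232422, 15.88156509399414), 89.97184753417969)
(1419, 'z0 0.1032 slope_x 0.0007 slope_y -0.0019', 'std 0.0018')
handle 174 -0.0042 0.003 0.13964940584261643 ((-6.84083366394043, 2.2638473510742188), (95.34012603759766, 21.4627742767334), 89.64599609375)
```

View pics/top18.png

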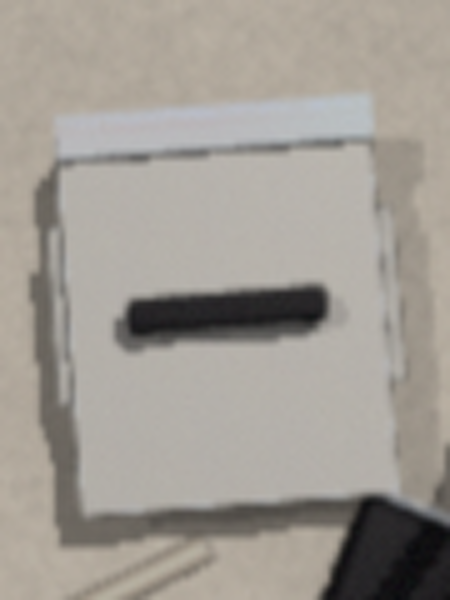

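View pics/scene18.png

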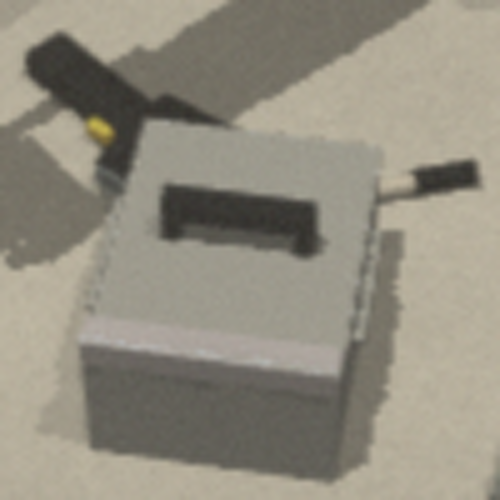

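View pics/top19.png

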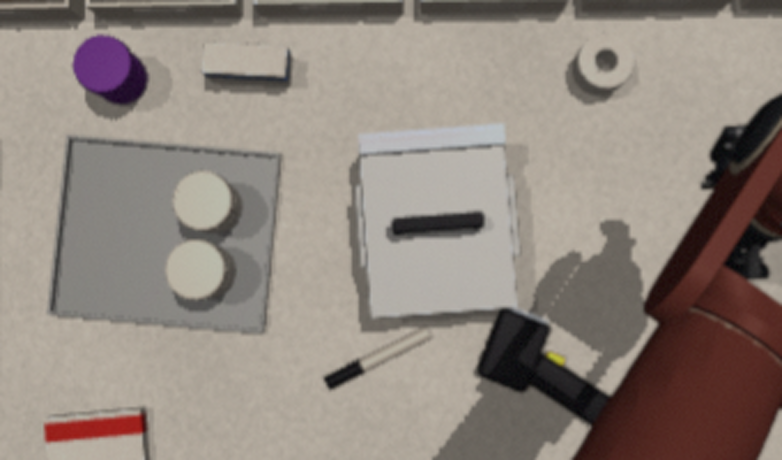

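Top picture: the cover lies square under the lip with its handle at crop (438,222), the empties stand at (203,200) and (197,270), and the counter items look unmoved. The handle centre is at x −7 mm and y about 1 mm in the box frame, its top at 0.139 m, and the plate slopes are below 0.002. Handing in.

```bash
python3 -c "
from station import *
print(finish_job())"
```

```text
the job is handed in; nothing more can be done
None
```

I lifted each jar off the tray to weigh it. The two on the box's side of the tray read about −0.6 to −0.9 N, so they are empty, and I set them back. The other two read about −3.3 and −4.1 N, so they are full. They stand upright in the ward box, one in each bay.

The moves allow no tilting of the tool. I rested the cover's rib on the near rim so the hook edge settled lower, giving a tilt of about 0.045 rad. That is about 2.6°, less than the 5 to 20 degrees the task describes, but above the 0.04 rad the hooking step asks for. I slid it under the lip in 1 mm steps, still tilted, until the near edge dropped inside the box.

**Last checks, from both cameras:**
- **Cover:** it lies flat (slopes under 0.002), with its centre 7 mm to the near side of the box's centre, as specified. It is 0.5 to 2 mm off the middle sideways and under 0.5° off square. The hook edge works out to be about 12 mm under the lip.
- **Empties and counter:** both empties stand on the tray, the other things look unmoved, and the robot was clear of everything at about 29 s.
- **Full jars:** they cannot be seen under the cover. I last saw them upright just before it went on.

**Disagreements:** the two cameras differed by about 2 mm, within their calibration. In the scene view the cap outlines of the two jars nearest the robot merged with the background, so I took their positions from the top view. No other check failed or disagreed.

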